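# Rake a dropped nut out of the gap beside the hotplate

### The job

A solid hexagonal steel blanking nut has dropped into the narrow gap between the brick kerb and the hotplate. Take the bent rod off its rack, set its foot down behind the nut and draw the nut slowly out through the mouth onto the open ledge just in front, the foot sliding on the springy gutter sheet all the way up its ramp and pressing sheet and walls only lightly (under about 10 N), fingers never on the nut. Then hang the rod back on its rack and leave the other things where they are.

Things in the scene. Friction and masses are not known exactly. Their poses are not given: they have to be found in the camera images.
- channel: fixed: cream brick kerb (right) and low steel hotplate (left), both 55 mm high, with a narrow gap between. Origin on the ledge, midway across the gap. The gap runs along x, 38 mm wide (y -19 to +19 mm), from its open mouth at x = -90 mm, nearest the robot, to brick at x = +90 mm. Kerb y -19 to -109, hotplate y +19 to +239 mm; both go on to x = +150 mm
- sheet (a point): point on the gap's floor, a springy gutter sheet (1 mm down per 3.5 N): fold at channel x = +5, z = 6 mm. Behind it (+x) the sheet is level; from the fold it rises straight towards the mouth at 3 to 20 degrees, never measured: feel it with the rod and follow. 70 mm along is the crest; then a tongue, bent down 49 degrees from the ramp's line, meets the ledge at channel x = -75 to -113 mm
- nut: loose steel hexagon blanking nut, 24 mm across flats, 8 mm high, no hole through it (1 mm deep round dimples), about 25 g; origin in the centre of its underside, z up. It starts flat on the gutter sheet behind the fold (channel x = +24 to +42 mm)
- rod: bent rod, loose, hangs upright, 0.14 kg. Origin on the shaft axis, level with the foot's underside; z up. Shaft 7 mm round; bent square at the bottom into a 7 mm thick foot from y = +3.5 to -21.5 mm. Crossbar 100 mm long (y), 10 wide, 8 high, underside at z = 81 mm. Above it a wooden grip 14 mm thick (x), 26 wide (y), z = 92 to 140 mm: take it from above across the 14 mm
- rack: fixed steel rack. Origin on the ledge below the seat's middle. Two level arms along x at y = -37 and +37 mm, 6 mm wide, tops at z = 100 mm, 6 mm high stops at x = -20 and +20 mm. The rod's crossbar lies across both arms between the stops, axes parallel to the rack's, rod origin 19 mm above the rack's, foot between the arms. Lift straight up, hang straight down. Nothing is above 106 mm
- dish: white ceramic dish, 170 mm across, 30 mm high; origin under its centre; leave it alone
- lighter_case: black plastic lighter case 75 x 30 x 20 mm; origin under its centre; leave it alone
- skewer_tin: flat aluminium skewer tin 70 x 240 x 35 mm; origin under its centre; leave it alone
- sauce: amber glass bottle, 60 mm across, 170 mm high; origin under its centre; leave it alone
- shaker: small glass shaker with steel cap, 44 mm across, 75 mm high; origin under its centre; leave it alone
- tongs: steel tongs 230 mm long lying on the hotplate, 46 mm wide, 10 mm high; origin under the middle; leave them alone

How it is judged:
On the way, in this order (a step that is already met when the one before it is completed fails the run):
1. the rod's foot, down in the gap behind the nut, pushes it (contact force between rod and nut above 0.05 N and z of rod in the frame of channel below 0.03 m and x of nut in the frame of channel above 0 m and x of rod in the frame of channel above 0.015 m).
2. the foot slides in unbroken contact with the sheet near the top of its ramp (contact force between rod and channel above 0.2 N and x of rod in the frame of channel between -0.063 and -0.033 m and x of nut in the frame of channel below -0.03 m and y of nut in the frame of channel between -0.019 and 0.019 m), for 0.3 s.
3. the nut is raked clear of the mouth with the rod still in the gripper (x of nut in the frame of channel below -0.105 m and height (world z) of nut below 0.02 m and contact force between the fingers and rod above 1 N).
At the end, for the whole second after the job is handed in: Nut still on the ledge before the mouth: channel x -105 to -220 mm, y within 80 mm. Rod hangs still on both rack arms between the stops: upright within 0.08 rad, origin within 22 mm (x) and 13 mm (y) of the rack's and 15 to 23 mm above it (x of nut in the frame of channel between -0.22 and -0.105 m and y of nut in the frame of channel between -0.08 and 0.08 m and height (world z) of nut between -0.004 and 0.016 m and linear speed of each of nut, rod below 0.02 m/s and x of rod in the frame of rack between -0.022 and 0.022 m and y of rod in the frame of rack between -0.013 and 0.013 m and z of rod in the frame of rack between 0.015 and 0.023 m and angle between rod's own z axis and vertical below 0.08 rad); the robot touches nothing.
It fails at once if the rod presses on the gutter or walls of the gap with more than 11 N (contact force between rod and channel above 11 N).
It fails at once if the fingers touch the nut (contact force between the fingers and nut above 0.3 N).
It fails at once if a bystander is moved by more than 20 mm (distance of any of dish, lighter_case, skewer_tin, sauce, shaker, tongs from where it was at the start of the episode above 0.02 m).
It also fails if it takes over 70 s, if anything falls off the work surface, if the arm or the gripper's body presses on something with over 40 N, if the wrist force passes 120 N, or if a joint passes its speed limit or range.

### The arm

A 6-joint arm with a two-finger parallel gripper is mounted at the origin on the work surface. World frame = base frame: x ahead of the robot, y to its left, z up, the work surface at z = 0. Lengths are in m, angles in rad, forces in N, time in s.
With the tool pointing down it reaches from about 0.25 to 0.775 m from the base axis. Payload 4 kg.
Tool frame: the origin (TCP) lies at the centre of the arm's flange, where the gripper is bolted on; the fingertips stand ahead of it and the grasp point (between the pads) lies 180 mm ahead of it (robot.tcp_to_tips is the z of the fingertips in the tool frame, in m); z points along the fingers, y is the direction in which the jaws open and shut (so a half turn about z gives the same grasp; the last joint's range is limited). The gripper opens to 94 mm and grips with 3 to 60 N. Pads are 16 mm wide; open, the fingers measure 119 mm over their backs; the gripper's body (75 mm by 177 mm) begins 78 mm behind the grasp point.
Start: joints at [1.021, 0.087, 1.371, -0, 1.684, -0.103], TCP at [0.238, 0.496, 0.405] pointing down, gripper open.
Joint ranges: [-3.1, 3.1], [-0.76, 2.03], [0.27, 2.55], [-1.08, 4.22], [0.17, 2.65], [-2.57, 2.57]. Speed limits (rad/s): [2.79, 2.79, 3.14, 3.14, 3.14, 3.14].

### API

Orientations are given as [roll, pitch, yaw] about the fixed x, y, z axes, in that order (R = Rz(yaw) Ry(pitch) Rx(roll)).
In Python, from bench import robot gives the robot as it stands.
- The arm moves only by the tool move_arm, never from a script. Its argument "increments" is a list that holds one entry, the list of rows, each a list of 7 numbers: the opening, from 0 (shut) to 1 (fully open), then the shift along the tool's x, y, z as a fraction of full scale, then the turn, a rotation vector about the tool's x, y, z as a fraction of full scale. In form: [[[jaw, dx, dy, dz, rx, ry, rz], ...]]. A call has 1 to 8 rows; each row is the pose to reach, as a shift and turn from the pose commanded when the call began, along the tool's axes at that moment; what a row does not reach only later rows make up. Full scale, the value 1, is 0.1 m for a shift and pi/2 rad for a turn. A row lasts 1/12 s, in which the tool goes at most 41.7 mm and 7.16 degrees, less where a joint would pass 70% of its speed; a pose out of reach is approached as far as the arm can. A call with a number of a shift or a turn outside -1 to 1 is refused whole. A call with a gripper value outside its range is refused whole. The fingers move at their own pace and stop on an object; the grip force is fixed at half the most. Time passes only in rows, so rows that repeat a pose let the fingers close. It gives the time, the measured TCP pose, the force and the opening at its end, in the units of the state.
- robot.get_obs(): the state, without advancing time (a new reading comes with each control period).
- robot.snapshot(name): name is "scene" or "side" or "wrist"; returns (picture, depth): 400x640x3 uint8, red, green, blue; 400x640 float32, m along the optical axis (not along the pixel's ray), 0 where there is no reading.
- robot.camera_params(name): a dict with "mtx" (3x3 intrinsics, pixels), "k1" (the pictures are not rectified: a ray, as slopes to the right and down, at radius r is drawn at 1 + k1 r^2 times it, then the intrinsics apply), "R" (3x3) and "t" (3): a world point X has camera coordinates R X + t. Camera axes: x right, y down, z forward; pixel columns grow to the right and rows downward; lengths in m; the calibration is good to about 2 mm. A picture is of the moment at which its call begins: read the wrist's pose just before it. camera_params takes no time and is no camera call; for the wrist camera it gives the pose at the moment of the call.
- robot.close_job(): hands the job in, once; it reports no verdict.
The state is a dict: "time": time; "joint_positions": joint angles; "qvel": joint speeds; "joint_torque": joint torques, N m; "tool_pos": TCP position; "ee_rot": TCP orientation; "wrist_force": force on the tool from outside, world axes, zero at the start; "wrist_torque": the same for the moment, N m; "width": finger opening in m.
Only numpy, scipy, OpenCV 4.12 (cv2) and the standard library are available. Lean on these libraries where they do the work, as an engineer would, in place of code of your own. Each camera call takes 0.05 s, during which the arm holds its last target.

## Working session

There is one attempt and no reset: what is moved stays moved. The work goes in short steps, Python scripts to look and compute and a tool call to move; the robot and the scene stay as the last step left them, time stands still between calls to the robot, and variables do not carry over. Pictures are saved under pics/ and viewed, and the job is handed in when it is done.

Besides the shell and the picture viewer there is one more tool, called after "Request:" in YAML: its name, and indented under it one key for each argument. move_arm: Moves the arm, as the interface text tells. Its arguments: {"type":"object","properties":{"increments":{"type":"array","items":{"type":"array","items":{"type":"array","items":{"type":"number","minimum":-1,"maximum":1}}}}},"required":["increments"]}

```bash
mkdir -p pics; ls
python3 - <<'E'
from bench import robot
import cv2,numpy as np
o=robot.get_obs();print({k:np.round(v,4) for k,v in o.items()}, robot.tcp_to_tips)
for n in ["scene","side","wrist"]:
    c=robot.camera_params(n);print(n,{k:np.round(v,4).tolist() for k,v in c.items()})
    p,d=robot.snapshot(n);cv2.imwrite(f"pics/{n}0.png",p[:,:,::-1]);np.savez(f"pics/{n}0.npz",p=p,d=d,**c)
E
```

```text
pics
{'time': np.float64(0.0), 'joint_positions': array([ 1.0209,  0.0879,  1.3722, -0.    ,  1.6836, -0.1031]), 'qvel': array([-0.0014, -0.0003, -0.0002, -0.0003, -0.0005, -0.0008]), 'joint_torque': array([ 1.00000e-03, -3.40178e+01, -3.02434e+01,  7.17000e-02,
        3.28000e-02, -2.00000e-04]), 'tool_pos': array([0.2376, 0.4959, 0.4035]), 'ee_rot': array([-3.1394e+00, -2.0000e-04,  2.6948e+00]), 'wrist_force': array([-0.2327, -0.1424,  0.1983]), 'wrist_torque': array([0.0339, 0.0189, 0.0002]), 'width': np.float64(0.0942)} 0.1992
scene {'mtx': [[391.8918, 0.0, 317.7013], [0.0, 391.8918, 198.6379], [0.0, 0.0, 1.0]], 'k1': -0.0866, 'R': [[0.7202, 0.6934, -0.0201], [0.4742, -0.5133, -0.7153], [-0.5064, 0.5057, -0.6985]], 't': [-0.4174, -0.1643, 1.3006]}
side {'mtx': [[477.0591, 0.0, 315.6032], [0.0, 477.0591, 204.4365], [0.0, 0.0, 1.0]], 'k1': -0.0431, 'R': [[0.7951, -0.6063, 0.0134], [-0.4638, -0.6222, -0.6306], [0.3906, 0.4952, -0.776]], 't': [-0.3709, 0.299, 1.0812]}
wrist {'mtx': [[318.0092, 0.0, 319.3651], [0.0, 318.0092, 193.4498], [0.0, 0.0, 1.0]], 'k1': -0.0059, 'R': [[0.4318, 0.902, -0.0013], [0.8698, -0.416, 0.2654], [0.2388, -0.1157, -0.9641]], 't': [-0.5496, -0.0285, 0.3917]}
```

View pics/scene0.png

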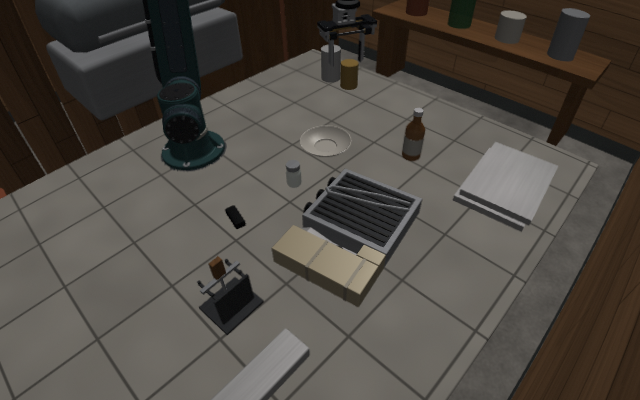

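View pics/side0.png

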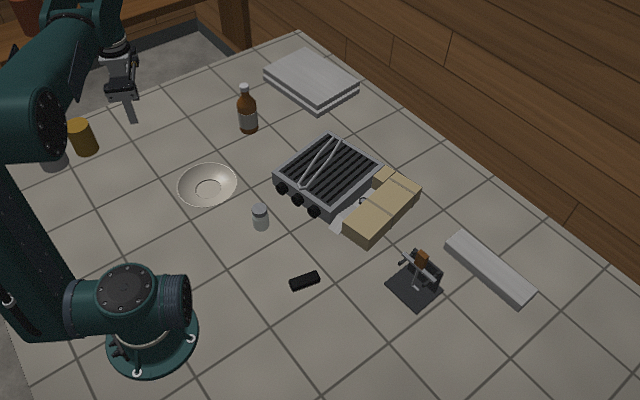

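View pics/wrist0.png

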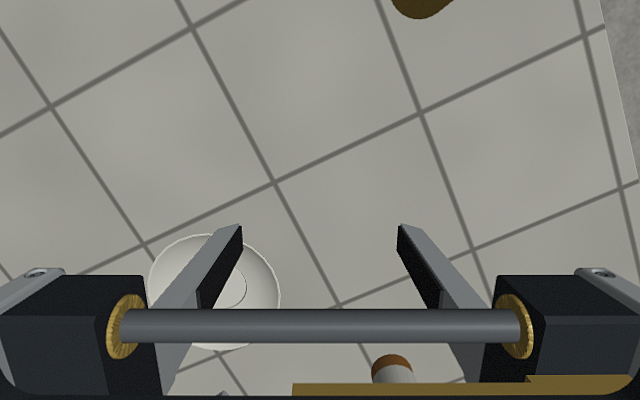

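The scene view shows the rack with the rod at about (230,285), the kerb at (330,262) and the hotplate at (362,210). In the side view the rack is at (415,275) and the gap mouth at (340,220). Next I turn the depth into world points.

```bash
cat > h.py <<'E'
import numpy as np,cv2
from bench import robot
def cloud(c,d):
    h,w=d.shape;u,v=np.meshgrid(np.arange(w),np.arange(h))
    M=c["mtx"];k=float(c["k1"])
    xd=(u-M[0,2])/M[0,0];yd=(v-M[1,2])/M[1,1]
    x,y=xd.copy(),yd.copy()
    for _ in range(10):
        f=1+k*(x*x+y*y);x=xd/f;y=yd/f
    P=np.stack([x*d,y*d,d],-1)
    W=(P-np.asarray(c["t"]))@np.asarray(c["R"])
    W[d<=0]=np.nan
    return W
def proj(c,X):
    C=np.asarray(X)@np.asarray(c["R"]).T+np.asarray(c["t"])
    x=C[...,0]/C[...,2];y=C[...,1]/C[...,2];f=1+float(c["k1"])*(x*x+y*y);M=c["mtx"]
    return np.stack([x*f*M[0,0]+M[0,2],y*f*M[1,1]+M[1,2]],-1)
def snap(n,tag):
    o=robot.get_obs();c=robot.camera_params(n);p,d=robot.snapshot(n)
    cv2.imwrite(f"pics/{tag}.png",p[:,:,::-1]);np.savez(f"pics/{tag}.npz",p=p,d=d,**c)
    return c,p,d,cloud(c,d)
def load(tag):
    z=np.load(f"pics/{tag}.npz");c={k:z[k] for k in["mtx","k1","R","t"]};return c,z["p"],z["d"],cloud(c,z["d"])
E
python3 - <<'E'
from h import *
# orthographic height map from both cams, 1.5mm px
x0,x1,y0,y1=0.2,0.85,-0.45,0.25
for n in["scene0","side0"]:
    c,p,d,W=load(n)
    P=W.reshape(-1,3);I=p.reshape(-1,3)
    m=np.isfinite(P[:,0])&(P[:,2]>-0.02)&(P[:,2]<0.2)
    P,I=P[m],I[m]
    s=0.00125
    # x up , y left
    r=((x1-P[:,0])/s).astype(int);q=((y1-P[:,1])/s).astype(int)
    H,Wd=int((x1-x0)/s),int((y1-y0)/s)
    ok=(r>=0)&(r<H)&(q>=0)&(q<Wd)
    o=np.argsort(P[ok][:,2])
    hm=np.zeros((H,Wd));im=np.zeros((H,Wd,3),np.uint8)
    hm[r[ok][o],q[ok][o]]=P[ok][o][:,2];im[r[ok][o],q[ok][o]]=I[ok][o][:,::-1]
    h8=np.clip((hm+0.01)/0.17*255,0,255).astype(np.uint8)
    h8=cv2.dilate(h8,np.ones((3,3)))
    cm=cv2.applyColorMap(h8,cv2.COLORMAP_TURBO)
    for xx in np.arange(0.2,0.86,0.1):
        rr=int((x1-xx)/s); cv2.putText(cm,f"x{xx:.1f}",(0,min(rr,H-2)),0,.4,(255,255,255)); cv2.line(cm,(0,rr),(20,rr),(255,255,255))
    for yy in np.arange(-.4,.26,.1):
        qq=int((y1-yy)/s);cv2.putText(cm,f"y{yy:.1f}",(qq,12),0,.4,(255,255,255)); cv2.line(cm,(qq,0),(qq,10),(255,255,255))
    cv2.imwrite(f"pics/hm_{n}.png",cm)
    for lo,hi in [(0.045,0.065),(0.09,0.108),(0.108,0.17)]:
        a=P[ok][(P[ok][:,2]>lo)&(P[ok][:,2]<hi)];print(n,lo,len(a),a.mean(0),a.std(0))
E
```

```text
scene0 0.045 9730 [0.63784238 0.04728874 0.05518604] [0.07478522 0.10988101 0.00300668]
scene0 0.09 552 [ 0.57093828 -0.26820307  0.10025751] [0.01870925 0.03081005 0.00476645]
scene0 0.108 284 [ 0.56073356 -0.27066358  0.1379481 ] [0.00384972 0.01162378 0.01688182]
side0 0.045 7741 [0.61627196 0.05956569 0.05573376] [0.07809166 0.10347265 0.00328605]
side0 0.09 361 [ 0.5629409  -0.27345299  0.10118702] [0.01949782 0.0318098  0.00453798]
side0 0.108 261 [ 0.55211841 -0.26921373  0.13540029] [0.00415548 0.0171553  0.01896118]
```

View pics/hm_scene0.png

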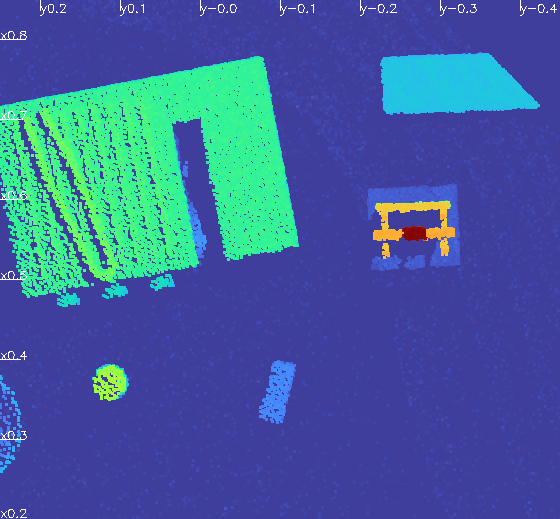

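View pics/hm_side0.png

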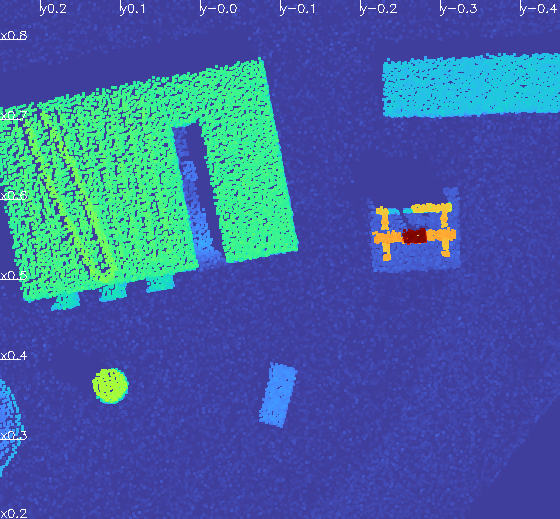

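```bash
cat > fit.py <<'E'
from h import *
from scipy.optimize import minimize
def chan_in(q):
    x,y=q[:,0],q[:,1]
    # signed distance approx: inside top surface
    body=np.minimum.reduce([x+.09,.15-x,y+.109,.239-y])
    gap=np.minimum.reduce([.09-x,.019-np.abs(y)]) # positive inside gap
    return np.minimum(body,-gap)
def fit_chan(W,guess=(0.6,0.015,0.17),zr=(.047,.063)):
    P=W.reshape(-1,3);P=P[np.isfinite(P[:,0])]
    top=(P[:,2]>zr[0])&(P[:,2]<zr[1]); low=(P[:,2]<0.04)&(P[:,2]>-.02)
    def cost(g):
        c,s=np.cos(g[2]),np.sin(g[2]);D=P[:,:2]-g[:2];q=np.stack([c*D[:,0]+s*D[:,1],-s*D[:,0]+c*D[:,1]],-1)
        near=(q[:,0]>-.12)&(q[:,0]<.18)&(q[:,1]>-.14)&(q[:,1]<.06)
        sd=chan_in(q)/0.0015
        f=1/(1+np.exp(-np.clip(sd,-30,30)))
        return -(f[near&top]).sum()+(f[near&low]).sum()
    best=None
    for dx in(-.01,0,.01):
        for dy in(-.01,0,.01):
            for da in (-.03,0,.03):
                r=minimize(cost,np.add(guess,(dx,dy,da)),method="Nelder-Mead",options=dict(initial_simplex=np.add(guess,(dx,dy,da))+np.vstack([np.zeros(3),np.diag([.006,.006,.03])]),xatol=1e-5,fatol=.01))
                if best is None or r.fun<best.fun:best=r
    return best.x,best.fun
if __name__=="__main__":
    for n in["scene0","side0"]:
        c,p,d,W=load(n);print(n,fit_chan(W))
        P=W.reshape(-1,3);P=P[np.isfinite(P[:,0])]
        P=P[(abs(P[:,0]-.57)<.07)&(abs(P[:,1]+.27)<.08)]
        g=P[P[:,2]>.125];print(" grip",g.mean(0),g[:,:2].min(0),g[:,:2].max(0),np.percentile(g[:,2],[5,50,95]))
        b=P[(P[:,2]>.104)&(P[:,2]<.114)];print(" bar",np.polyfit(b[:,1],b[:,0],1),b.min(0),b.max(0),np.median(b,0))
E
python3 fit.py
```

```text
scene0 (array([0.60615721, 0.0081326 , 0.19290946]), np.float64(-4460.457822427473))
 grip [ 0.56074109 -0.26912994  0.14636587] [ 0.55002133 -0.28146131] [ 0.56563057 -0.25444878] [0.12755391 0.14926514 0.15849496]
 bar [-0.04057188  0.54728045] [ 0.53162367 -0.31728995  0.10401516] [ 0.58079032 -0.21804262  0.11387751] [ 0.55858588 -0.27953019  0.10642204]
side0 (array([0.61170702, 0.00822798, 0.20039317]), np.float64(-3276.463111063695))
 grip [ 0.55208199 -0.27012545  0.14774843] [ 0.54623914 -0.2824291 ] [ 0.56273687 -0.25476201] [0.1276276  0.15085284 0.16058751]
 bar [-0.06108004  0.53732238] [ 0.52547103 -0.31778637  0.10404185] [ 0.57912887 -0.21746304  0.11389101] [ 0.55349986 -0.27552227  0.10698985]
```

```bash
cat >> h.py <<'E'
from scipy.spatial.transform import Rotation as Ro
def Rt(e): return Ro.from_euler("xyz",e).as_matrix()
def plan(pos,yaw=None,o=None):
    """fraction increments from measured pose to (pos, tool down at yaw)"""
    o=o or robot.get_obs();R=Rt(o["ee_rot"])
    sh=R.T@(np.asarray(pos)-o["tool_pos"])/0.1
    rv=np.zeros(3)
    if yaw is not None:
        T=Rt([np.pi,0,yaw]);rv=Ro.from_matrix(R.T@T).as_rotvec()/(np.pi/2)
    return np.round(sh,4),np.round(rv,4)
E
python3 - <<'E'
from h import *
c,p,d,W=load("wrist0");C=-c["R"].T@c["t"];o=robot.get_obs();R=Rt(o["ee_rot"])
print("cam in tool",R.T@(C-o["tool_pos"]),"axes in tool",(c["R"]@R).round(3))
print(plan([0.45,-0.02,0.42],1.76))
E
```

```text
cam in tool [0.07662949 0.00017237 0.01929709] axes in tool [[ 0.     1.    -0.   ]
 [-0.964  0.    -0.266]
 [-0.266  0.     0.964]]
(array([-4.1448, -3.7354, -0.1566]), array([-1.000e-03,  4.000e-04,  5.951e-01]))
```

Run:
```python
from h import *
for n,(u0,v0,u1,v1) in {"side0":(370,230,460,320),"scene0":(185,245,275,335)}.items():
    p=cv2.imread(f"pics/{n}.png")[v0:v1,u0:u1];cv2.imwrite(f"pics/crop_{n}.png",cv2.resize(p,None,fx=6,fy=6,interpolation=cv2.INTER_CUBIC))
```

```text
(no output)
```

View pics/crop_side0.png

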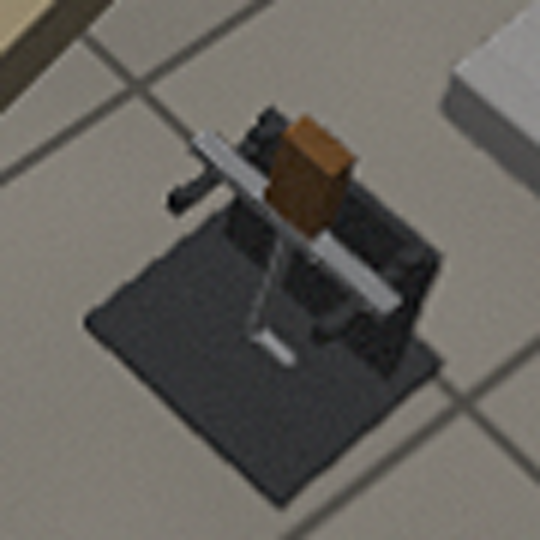

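View pics/crop_scene0.png

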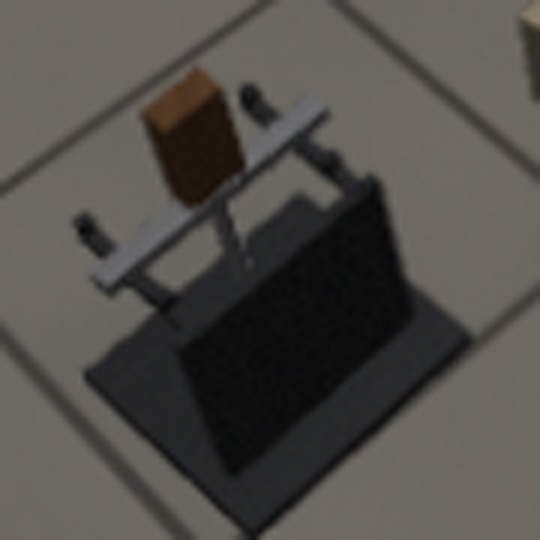

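Request:
move_arm:
  increments:
    - [[1, -0.4, -0.3, 0, 0, 0, 0], [1, -0.8, -0.55, 0, 0, 0, 0], [1, -0.92, -0.6, 0, 0, 0, 0]]

```text
time: 0.4
tool_pos: [0.2952, 0.4002, 0.4042]
ee_rot: [-3.14, 0.001, 2.695]
wrist_force: [-0.2, 0.1, 0.6]
width: 0.0936
```

Request:
move_arm:
  increments:
    - [[1, -0.4, -0.3, 0, 0, 0, 0], [1, -0.8, -0.55, 0, 0, 0, 0], [1, -0.92, -0.6, -0.1, 0, 0, 0]]

```text
time: 0.65
tool_pos: [0.3523, 0.3055, 0.4125]
ee_rot: [-3.137, -0.001, 2.693]
wrist_force: [-0.8, -0.9, -0.4]
width: 0.0941
```

Request:
move_arm:
  increments:
    - [[1, -0.4, -0.3, 0, 0, 0, 0], [1, -0.8, -0.55, 0, 0, 0, 0], [1, -0.92, -0.6, 0, 0, 0, 0]]

```text
time: 0.9
tool_pos: [0.4096, 0.2116, 0.4147]
ee_rot: [-3.141, 0.001, 2.693]
wrist_force: [0.6, 1.3, 0.2]
width: 0.0943
```

Request:
move_arm:
  increments:
    - [[1, -0.4, -0.3, 0, 0, 0, 0], [1, -0.8, -0.55, 0, 0, 0, 0], [1, -0.92, -0.6, 0, 0, 0, 0]]

```text
time: 1.15
tool_pos: [0.4667, 0.1176, 0.4144]
ee_rot: [-3.141, 0.001, 2.692]
wrist_force: [-0.3, 0.7, -0.2]
width: 0.0939
```

Request:
move_arm:
  increments:
    - [[1, -0.4, -0.3, 0, 0, 0, 0], [1, -0.8, -0.55, 0, 0, 0, 0], [1, -0.92, -0.6, 0, 0, 0, 0]]

```text
time: 1.4
tool_pos: [0.5238, 0.0235, 0.4141]
ee_rot: [-3.14, 0.0, 2.692]
wrist_force: [0.0, 0.7, 0.1]
width: 0.0941
```

Request:
move_arm:
  increments:
    - [[1, -0.4, -0.3, 0, 0, 0, 0.08], [1, -0.8, -0.55, 0, 0, 0, 0.16], [1, -0.92, -0.6, 0, 0, 0, 0.24], [1, -0.92, -0.6, 0, 0, 0, 0.32], [1, -0.92, -0.6, 0, 0, 0, 0.4], [1, -0.92, -0.6, 0, 0, 0, 0.48], [1, -0.92, -0.6, 0, 0, 0, 0.56], [1, -0.92, -0.6, 0, 0, 0, 0.595]]

```text
time: 2.07
tool_pos: [0.58, -0.0674, 0.414]
ee_rot: [-3.141, -0.001, 1.755]
wrist_force: [-1.2, 0.6, 0.3]
width: 0.0939
```

Run:
```python
from h import *
o=robot.get_obs();print(o["time"],o["tool_pos"],o["ee_rot"],o["wrist_force"])
snap("wrist","w1")
```

```text
2.0667 [ 0.579978   -0.06737538  0.41402984] [-3.14058320e+00 -5.74655815e-04  1.75466907e+00] [-1.18877649  0.55969353  0.30594198]
```

View pics/w1.png

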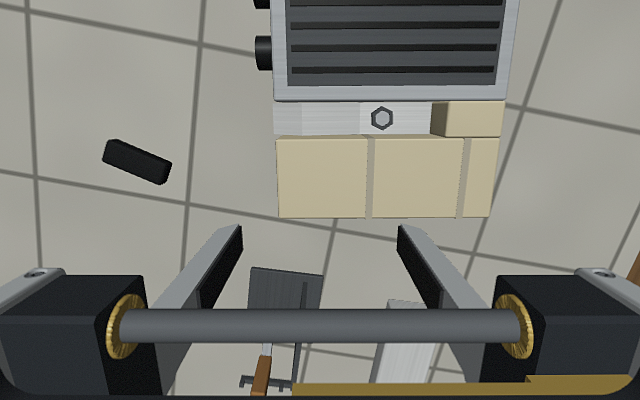

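The wrist picture shows the gap from its mouth at u≈274 to the brick at u≈435, around v≈118. The nut is at (382,118), the fold at u≈360 and the crest at u≈302. Next I fit the channel and the nut, and estimate the ramp angle from the depth.

Run:
```python
from h import *
from fit import fit_chan
c,p,d,W=load("w1")
g,f=fit_chan(W,(0.608,0.008,0.195));print(g,f)
ct,s=np.cos(g[2]),np.sin(g[2])
def ch(P): 
    D=P[...,:2]-g[:2];return np.concatenate([np.stack([ct*D[...,0]+s*D[...,1],-s*D[...,0]+ct*D[...,1]],-1),P[...,2:]],-1)
Q=ch(W)
m=np.isfinite(Q[...,0])
# top heights
for nm,mm in {"kerb":(abs(Q[...,0])<.08)&(Q[...,1]<-.03)&(Q[...,1]>-.1),"ledge":(Q[...,0]<-.13)&(abs(Q[...,1])<.1)}.items():
    a=Q[mm&m];print(nm,np.median(a[:,2]),a[:,2].std())
floor=m&(abs(Q[...,1])<.013)&(Q[...,2]<.045)
for x in np.arange(-.13,.09,.01):
    a=Q[floor&(abs(Q[...,0]-x)<.004)]
    if len(a):print(f"{x:.2f} n{len(a)} z {1e3*np.median(a[:,2]):.1f} sd {1e3*a[:,2].std():.1f}")
# nut: dark ring pixel
print("nut px",ch(W[118,382]),W[118,382])
# overlay corners
X=[]
for cx,cy in[(-.09,.019),(-.09,-.019),(.09,-.019),(.09,.019),(-.09,-.109),(.15,-.109),(.15,-.019)]:
    X.append([g[0]+ct*cx-s*cy,g[1]+s*cx+ct*cy,.055])
uv=proj(c,np.array(X));print(uv.round(1))
im=cv2.imread("pics/w1.png");
big=cv2.resize(im[60:240,230:530],None,fx=2.6,fy=2.6,interpolation=cv2.INTER_CUBIC)
for u,v in uv: cv2.circle(big,(int((u+.5-230)*2.6),int((v+.5-60)*2.6)),4,(0,0,255),1)
cv2.imwrite("pics/w1o.png",big)
```

```text
[0.61083309 0.0042927  0.19676772] -28377.08296300329
kerb 0.3294645019556399 0.107768872901811
ledge 0.0007062140389674371 0.003860849675752479
-0.13 n145 z 0.8 sd 0.8
-0.12 n154 z 0.7 sd 0.7
-0.11 n147 z 0.9 sd 0.8
-0.10 n138 z 1.0 sd 1.0
-0.09 n137 z 7.2 sd 1.7
-0.08 n147 z 13.7 sd 1.7
-0.07 n157 z 20.6 sd 1.8
-0.06 n165 z 24.1 sd 1.0
-0.05 n161 z 21.8 sd 1.0
-0.04 n162 z 19.2 sd 1.0
-0.03 n164 z 16.4 sd 0.9
-0.02 n159 z 13.9 sd 0.9
-0.01 n141 z 11.2 sd 0.8
-0.00 n156 z 8.6 sd 0.9
0.01 n156 z 7.4 sd 0.7
0.02 n170 z 11.7 sd 4.0
0.03 n156 z 14.7 sd 1.7
0.04 n122 z 14.3 sd 3.7
0.05 n145 z 7.5 sd 0.8
0.06 n155 z 7.5 sd 0.8
0.07 n154 z 7.4 sd 0.8
0.08 n152 z 7.4 sd 0.8
nut px [ 0.02990372 -0.00130785  0.01440866] [0.64041547 0.00885628 0.01440866]
[[273.4 100.6]
 [275.2 138. ]
 [445.5 135.9]
 [448.9  98.4]
 [279.1 218.3]
 [491.2 215.7]
 [502.2 135.2]]
```

View pics/w1o.png

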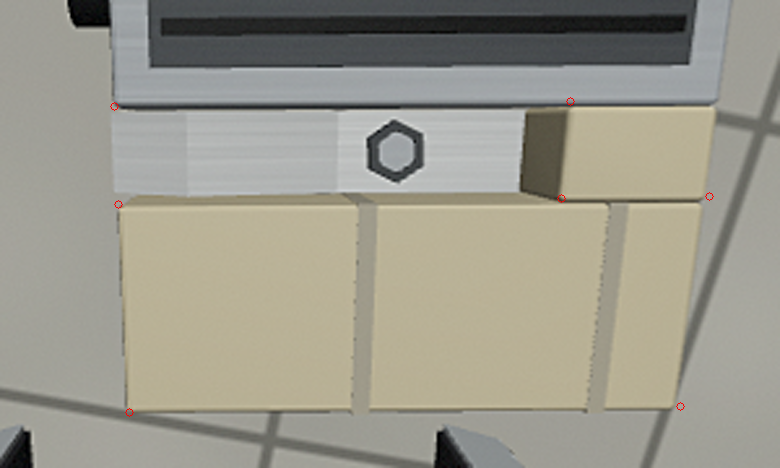

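The depth gives the ramp slope as about 0.26, or 14.8°, with the crest near x=-62, z≈24 mm. The nut is at channel x≈+30, y≈-1 mm. Next I look at the rack from above.

Request:
move_arm:
  increments:
    - [[1, -0.41, -0.11, 0, 0, 0, 0.05], [1, -0.82, -0.22, 0, 0, 0, 0.086], [1, -0.82, -0.22, 0, 0, 0, 0.086]]

```text
time: 2.37
tool_pos: [0.5731, -0.1571, 0.4138]
ee_rot: [-3.14, 0.003, 1.619]
wrist_force: [0.1, 0.8, -0.6]
width: 0.094
```

Request:
move_arm:
  increments:
    - [[1, -0.41, -0.05, 0, 0, 0, 0], [1, -0.82, -0.11, 0, 0, 0, 0], [1, -0.82, -0.11, 0, 0, 0, 0]]

```text
time: 2.62
tool_pos: [0.5661, -0.2401, 0.4134]
ee_rot: [-3.139, 0.003, 1.619]
wrist_force: [-0.2, 0.9, -0.1]
width: 0.0936
```

Request:
move_arm:
  increments:
    - [[1, -0.41, -0.05, 0, 0, 0, 0], [1, -0.82, -0.11, 0, 0, 0, 0], [1, -0.82, -0.11, 0, 0, 0, 0], [1, -0.82, -0.11, 0, 0, 0, 0]]

```text
time: 2.95
tool_pos: [0.5603, -0.3185, 0.4135]
ee_rot: [-3.14, -0.002, 1.623]
wrist_force: [-0.0, 0.7, 0.1]
width: 0.0939
```

Run:
```python
from h import *
o=robot.get_obs();print(o["time"],o["tool_pos"],o["ee_rot"],o["wrist_force"])
c,p,d,W=snap("wrist","w2")
P=W.reshape(-1,3);P=P[np.isfinite(P[:,0])]
P=P[(abs(P[:,0]-.56)<.07)&(abs(P[:,1]+.27)<.08)]
g=P[(P[:,2]>.152)&(P[:,2]<.165)];print(" grip top",len(g),g.mean(0),g.min(0),g.max(0))
print(cv2.minAreaRect((g[:,:2]*1000).astype(np.float32)))
b=P[(P[:,2]>.103)&(P[:,2]<.114)];print(" bar",len(b),cv2.minAreaRect((b[:,:2]*1000).astype(np.float32)),np.median(b,0),b.min(0),b.max(0))
a=P[(P[:,2]>.094)&(P[:,2]<.108)&(P[:,0]<.548)]
for s in(-1,1):
    q=a[(a[:,1]+.268)*s>0.02]; print("arm",s,len(q),np.median(q,0) if len(q) else 0, q.min(0),q.max(0))
```

```text
2.95 [ 0.56028742 -0.31845206  0.41346632] [-3.14031926e+00 -1.66320271e-03  1.62284182e+00] [-0.04254749  0.72977729  0.08885372]
 grip top 662 [ 0.55699483 -0.26702826  0.15955024] [ 0.54987094 -0.28004345  0.15215096] [ 0.56432322 -0.25437235  0.16160875]
((556.9169311523438, -267.192626953125), (13.470526695251465, 25.328214645385742), 3.281435012817383)
 bar 1036 ((555.3441772460938, -267.627685546875), (52.30564880371094, 99.3445816040039), 5.112314224243164) [ 0.55691553 -0.24657839  0.10854736] [ 0.52890463 -0.31730365  0.10301866] [ 0.58489893 -0.21758601  0.11092043]
arm -1 129 [ 0.53887603 -0.30530601  0.10120133] [ 0.53236379 -0.30931174  0.09668457] [ 0.54744446 -0.3028401   0.10796949]
arm 1 159 [ 0.53815702 -0.2323188   0.10120535] [ 0.52890463 -0.23550741  0.0990619 ] [ 0.54792431 -0.22932428  0.10786357]
```

View pics/w2.png

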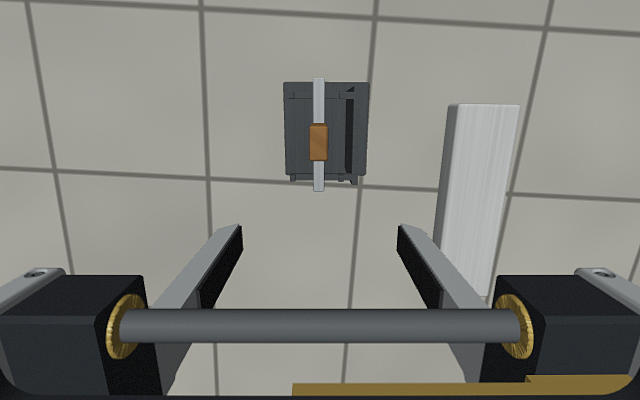

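The grip is at (318,143) px, which is world (0.557,-0.267), top at 159 mm, yaw about 0.055. That agrees with the given sizes. The arms are centred at y≈-0.269. I move over the grip.

Request:
move_arm:
  increments:
    - [[1, 0.25, 0, 0, 0, 0, 0], [1, 0.5, 0, 0, 0, 0, 0], [1, 0.515, -0.006, 0.1, 0, 0, 0], [1, 0.515, -0.006, 0.2, 0, 0, 0], [1, 0.515, -0.006, 0.2, 0, 0, 0], [1, 0.515, -0.006, 0.2, 0, 0, 0]]

```text
time: 3.5
tool_pos: [0.5573, -0.2651, 0.393]
ee_rot: [-3.139, -0.001, 1.626]
wrist_force: [-0.0, -0.0, -0.2]
width: 0.0941
```

Run:
```python
from h import *
o=robot.get_obs();print(o["time"],o["tool_pos"],o["ee_rot"])
print(plan([.5569,-.2671,.316],1.625))
for n in["side","scene"]: snap(n,n+"1")
```

```text
3.5 [ 0.55728439 -0.26511678  0.3930459 ] [-3.13921018e+00 -1.33814259e-03  1.62575175e+00]
(array([-0.0206, -0.0031,  0.7704]), array([-0.0015, -0.0009,  0.0005]))
```

Request:
move_arm:
  increments:
    - [[0.6, -0.02, -0.003, 0.25, 0, 0, 0], [0.6, -0.02, -0.003, 0.5, 0, 0, 0], [0.6, -0.02, -0.003, 0.7, 0, 0, 0], [0.6, -0.02, -0.003, 0.77, 0, 0, 0], [0.6, -0.02, -0.003, 0.77, 0, 0, 0], [0.6, -0.02, -0.003, 0.77, 0, 0, 0]]

```text
time: 4.1
tool_pos: [0.5573, -0.2679, 0.3183]
ee_rot: [3.141, 0.0, 1.625]
wrist_force: [0.1, -0.3, 1.3]
width: 0.058
```

Request:
move_arm:
  increments:
    - [[0, 0, 0, 0, 0, 0, 0], [0, 0, 0, 0, 0, 0, 0], [0, 0, 0, 0, 0, 0, 0], [0, 0, 0, 0, 0, 0, 0], [0, 0, 0, 0, 0, 0, 0], [0, 0, 0, 0, 0, 0, 0], [0, 0, 0, 0, 0, 0, 0], [0, 0, 0, 0, 0, 0, 0]]

```text
time: 4.77
tool_pos: [0.557, -0.2674, 0.3177]
ee_rot: [-3.141, -0.0, 1.625]
wrist_force: [-0.3, 0.1, 0.5]
width: 0.014
```

Run:
```python
from h import *
o=robot.get_obs();print({k:np.round(o[k],4).tolist() for k in["time","tool_pos","ee_rot","wrist_force","wrist_torque","width"]})
snap("side","side2");p=cv2.imread("pics/side2.png")[130:330,320:520];cv2.imwrite("pics/c.png",cv2.resize(p,None,fx=3,fy=3,interpolation=cv2.INTER_CUBIC))
```

```text
{'time': 4.7667, 'tool_pos': [0.557, -0.2674, 0.3177], 'ee_rot': [-3.1415, -0.0001, 1.6251], 'wrist_force': [-0.2881, 0.1196, 0.5219], 'wrist_torque': [-0.0062, 0.1751, 0.0066], 'width': 0.014}
```

View pics/c.png

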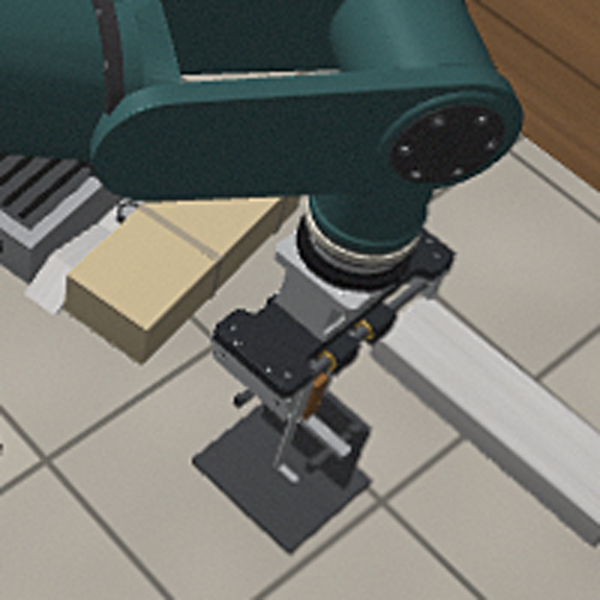

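The jaws stopped at 14.0 mm, so the rod is gripped and its origin is at TCP z − 0.2987. I lift it and carry it over the gap.

Request:
move_arm:
  increments:
    - [[0, 0, 0, -0.1, 0, 0, 0], [0, 0, 0, -0.3, 0, 0, 0], [0, 0, 0, -0.5, 0, 0, 0], [0, 0, 0, -0.75, 0, 0, 0], [0, 0, 0, -1, 0, 0, 0], [0, 0, 0, -1, 0, 0, 0], [0, 0, 0, -1, 0, 0, 0]]

```text
time: 5.4
tool_pos: [0.5572, -0.2674, 0.4196]
ee_rot: [3.138, 0.002, 1.625]
wrist_force: [-0.6, -0.6, -1.4]
width: 0.0135
```

Request:
move_arm:
  increments:
    - [[0, 0.15, 0.07, 0, 0, 0, 0], [0, 0.4, 0.18, 0, 0, 0, 0], [0, 0.65, 0.3, 0, 0, 0, 0], [0, 0.9, 0.4, 0, 0, 0, 0], [0, 0.95, 0.42, 0, 0, 0, 0]]

```text
time: 5.82
tool_pos: [0.5947, -0.1667, 0.4145]
ee_rot: [-3.138, -0.005, 1.629]
wrist_force: [0.4, 0.0, -0.5]
width: 0.0136
```

Request:
move_arm:
  increments:
    - [[0, 0.2, 0.1, 0, 0, 0, 0], [0, 0.45, 0.2, 0, 0, 0, 0], [0, 0.7, 0.3, 0, 0, 0, 0], [0, 0.9, 0.4, 0, 0, 0, 0], [0, 0.95, 0.42, 0, 0, 0, 0]]

```text
time: 6.23
tool_pos: [0.6314, -0.0705, 0.4149]
ee_rot: [-3.138, -0.002, 1.629]
wrist_force: [-0.3, -0.1, -1.7]
width: 0.0138
```

Request:
move_arm:
  increments:
    - [[0, 0.2, 0.1, 0, 0, 0, -0.02], [0, 0.45, 0.2, 0, 0, 0, -0.04], [0, 0.7, 0.3, 0, 0, 0, -0.06], [0, 0.9, 0.4, 0, 0, 0, -0.08], [0, 0.95, 0.42, 0, 0, 0, -0.087], [0, 0.95, 0.42, 0, 0, 0, -0.087], [0, 0.95, 0.42, 0, 0, 0, -0.087]]

```text
time: 6.82
tool_pos: [0.6673, 0.023, 0.4164]
ee_rot: [-3.139, 0.001, 1.761]
wrist_force: [-0.9, -0.4, -0.4]
width: 0.0138
```

Run:
```python
from h import *
o=robot.get_obs();print({k:np.round(o[k],4).tolist() for k in["time","tool_pos","ee_rot","wrist_force","wrist_torque","width"]})
for n in ["wrist","side","scene"]: snap(n,n+"3")
p=cv2.imread("pics/side3.png")[100:260,240:440];cv2.imwrite("pics/c1.png",cv2.resize(p,None,fx=3.5,fy=3.5,interpolation=cv2.INTER_CUBIC))
p=cv2.imread("pics/scene3.png")[130:320,240:460];cv2.imwrite("pics/c2.png",cv2.resize(p,None,fx=3,fy=3,interpolation=cv2.INTER_CUBIC))
```

```text
{'time': 6.8167, 'tool_pos': [0.6673, 0.023, 0.4164], 'ee_rot': [-3.139, 0.0007, 1.7605], 'wrist_force': [-0.9416, -0.3891, -0.4036], 'wrist_torque': [-0.1105, 0.0496, 0.0176], 'width': 0.0138}
```

View pics/wrist3.png

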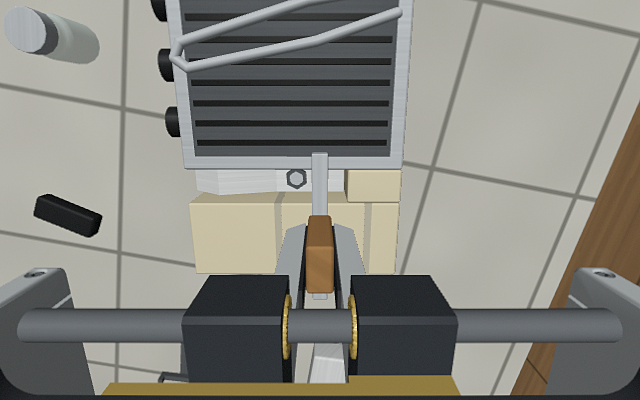

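View pics/c1.png

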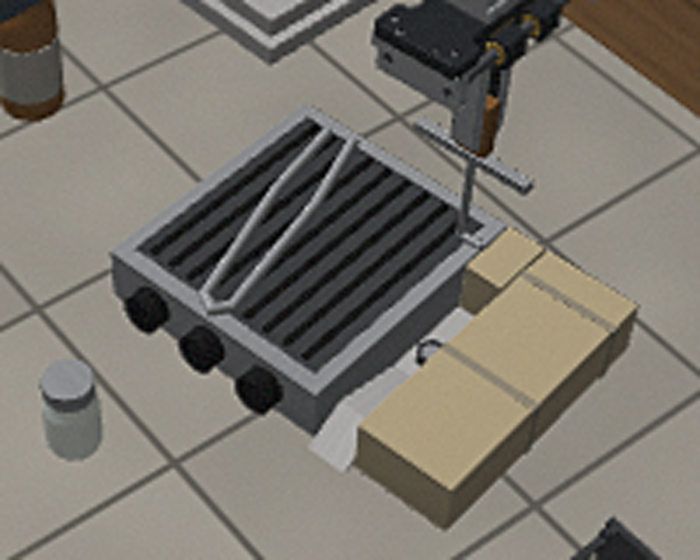

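View pics/c2.png

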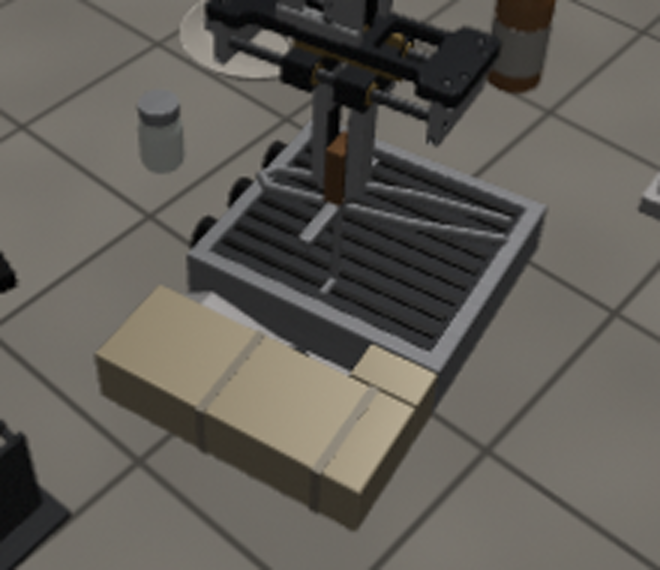

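Run:
```python
from h import *
from fit import fit_chan
o=robot.get_obs();T=o["tool_pos"];th=.19
c,s=np.cos(th),np.sin(th)
def rod(p): return np.array([T[0]+c*p[0]-s*p[1],T[1]+s*p[0]+c*p[1],T[2]-.2987+p[2]])
pts={"shaftbot":rod([0,0,.0035]),"tip":rod([0,-.0215,.0035]),"barL":rod([0,.05,.085]),"barR":rod([0,-.05,.085])}
for n in["side3","scene3"]:
    cc,p,d,W=load(n)
    h={"side3":(240,100,360,90),"scene3":(300,160,110,90)}[n]
    x,y,w,hh=h
    big=cv2.resize(cv2.imread(f"pics/{n}.png")[y:y+hh,x:x+w],None,fx=6,fy=6,interpolation=cv2.INTER_CUBIC) if n=="scene3" else cv2.resize(cv2.imread(f"pics/{n}.png")[120:190,340:410],None,fx=8,fy=8,interpolation=cv2.INTER_CUBIC)
    f,x,y=(6,300,160) if n=="scene3" else (8,340,120)
    for k,P in pts.items():
        u,v=proj(cc,P);cv2.circle(big,(int((u+.5-x)*f),int((v+.5-y)*f)),4,(0,0,255),1)
    cv2.imwrite(f"pics/o_{n}.png",big)
    print(n,fit_chan(W,(.61,.006,.193)))
cc,p,d,W=load("wrist3");print(fit_chan(W,(.61,.006,.193)))
```

```text
side3 (array([0.61159565, 0.00938727, 0.19902355]), np.float64(-3234.8791287446115))
scene3 (array([0.60593703, 0.00788158, 0.19993932]), np.float64(-4439.362475721377))
(array([0.6101044 , 0.00459847, 0.22585864]), np.float64(-19408.935756025847))
```

View pics/o_side3.png

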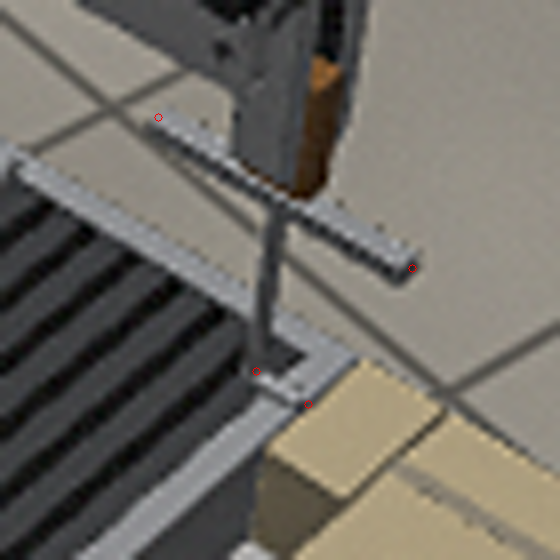

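View pics/o_scene3.png

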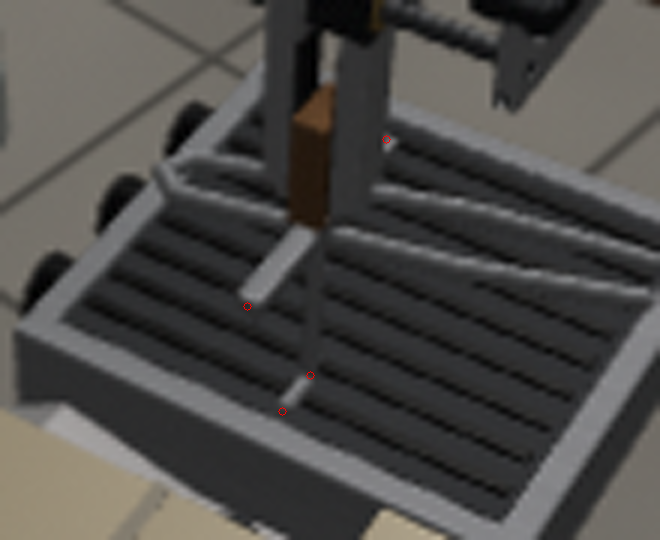

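Run:
```python
from h import *
def wires(g):
    c,s=np.cos(g[2]),np.sin(g[2]);f=lambda x,y,z:[g[0]+c*x-s*y,g[1]+s*x+c*y,z]
    L=[]
    A=[(-.09,-.109),(-.09,-.019),(.09,-.019),(.09,.019),(-.09,.019),(-.09,.239),(.15,.239),(.15,-.109)]
    for i in range(8):
        a,b=A[i],A[(i+1)%8]
        L.append((f(*a,.055),f(*b,.055)))
    L+= [(f(-.09,y,0),f(-.09,y,.055)) for y in(-.109,-.019,.019)]+[(f(-.09,-.109,0),f(-.09,-.019,0))]
    return L
cand={(0,0,255):(.6108,.0045,.192),(0,255,0):(.610,.0082,.195)}
ims=[]
for n,(x,y,w,h,f) in {"side0":(325,160,100,90,6),"scene0":(265,190,130,110,5),"w1":(260,80,260,150,3)}.items():
    cc,p,d,W=load(n);big=cv2.resize(cv2.imread(f"pics/{n}.png")[y:y+h,x:x+w],None,fx=f,fy=f,interpolation=cv2.INTER_CUBIC)
    for col,g in cand.items():
        for a,b in wires(g):
            U=proj(cc,np.linspace(a,b,20));q=((U+.5-[x,y])*f).astype(np.int32);cv2.polylines(big,[q],False,col,1)
    cv2.imwrite(f"pics/wf_{n}.png",big)
```

```text
(no output)
```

View pics/wf_side0.png

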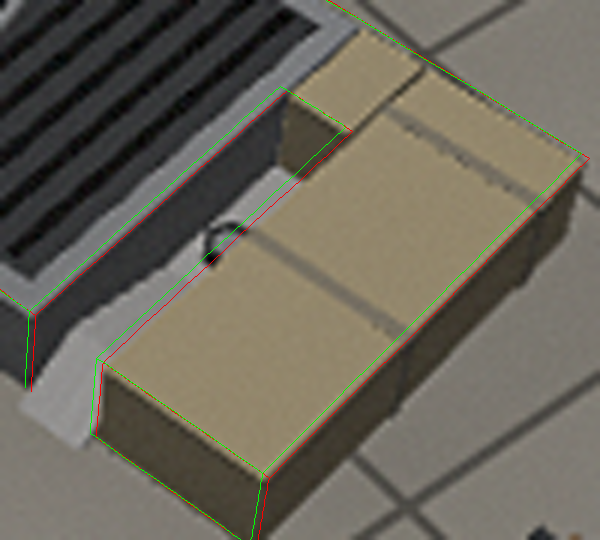

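View pics/wf_scene0.png

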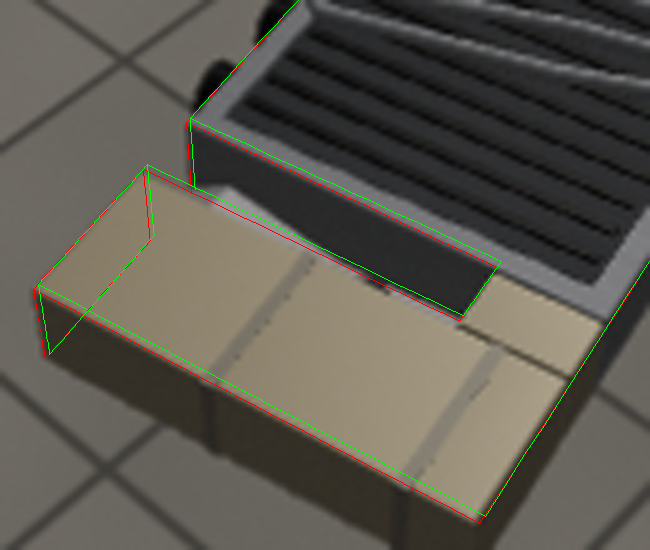

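View pics/wf_w1.png

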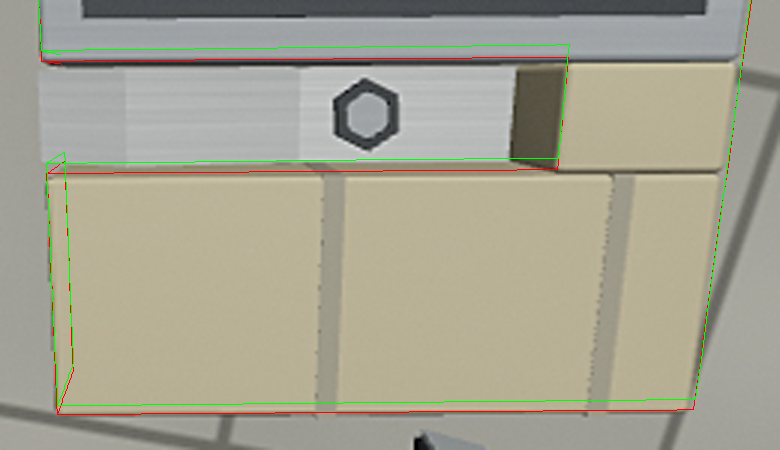

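The red wireframe (0.610, 0.0045, yaw 0.19) fits all three views. The rod overlay matches to within about 1 px. I lower the foot behind the nut.

Request:
move_arm:
  increments:
    - [[0, 0.015, 0, 0.15, 0, 0, 0], [0, 0.015, 0, 0.3, 0, 0, 0], [0, 0.015, 0, 0.5, 0, 0, 0], [0, 0.015, 0, 0.7, 0, 0, 0], [0, 0.015, 0, 0.85, 0, 0, 0], [0, 0.015, 0, 0.95, 0, 0, 0], [0, 0.015, 0, 0.98, 0, 0, 0], [0, 0.015, 0, 0.98, 0, 0, 0]]

```text
time: 7.63
tool_pos: [0.6669, 0.0248, 0.3189]
ee_rot: [-3.14, -0.0, 1.761]
wrist_force: [-0.2, -0.2, 0.1]
width: 0.0138
```

```bash
cat > st.py <<'E'
from h import *
G=(0.610,0.0045,0.189)
def st(o=None):
    o=o or robot.get_obs();c,s=np.cos(G[2]),np.sin(G[2]);D=o["tool_pos"][:2]-G[:2]
    F=o["wrist_force"]
    print(f"t{o['time']:.2f} chx {1e3*(c*D[0]+s*D[1]):.1f} chy {1e3*(-s*D[0]+c*D[1]):.1f} rodz {1e3*(o['tool_pos'][2]-.2987):.1f} Fch {c*F[0]+s*F[1]:.2f} {-s*F[0]+c*F[1]:.2f} {F[2]:.2f} rot {np.round(o['ee_rot'],4)} w {o['width']:.4f} Tq {np.round(o['wrist_torque'],3)}")
if __name__=="__main__": st()
E
python3 st.py
python3 - <<'E'
from h import *
from st import st
for n in ["wrist","side","scene"]: snap(n,n+"4");st()
a=cv2.resize(cv2.imread("pics/side4.png")[150:250,310:410],None,fx=4,fy=4,interpolation=cv2.INTER_CUBIC)
b=cv2.resize(cv2.imread("pics/scene4.png")[190:290,290:390],None,fx=4,fy=4,interpolation=cv2.INTER_CUBIC)
cv2.imwrite("pics/c4.png",np.hstack([a,b]))
E
```

```text
t7.63 chx 59.7 chy 9.2 rodz 20.2 Fch -0.21 -0.13 0.15 rot [-3.1400e+00 -3.0000e-04  1.7608e+00] w 0.0138 Tq [-0.059  0.053 -0.037]
t7.68 chx 60.0 chy 9.3 rodz 21.5 Fch 1.18 -0.24 -1.02 rot [3.141e+00 2.000e-04 1.761e+00] w 0.0138 Tq [-0.087  0.058  0.022]
t7.73 chx 60.2 chy 9.4 rodz 22.4 Fch 0.47 -0.29 -1.12 rot [3.1395e+00 5.0000e-04 1.7611e+00] w 0.0140 Tq [-0.065  0.042 -0.003]
t7.78 chx 60.3 chy 9.6 rodz 22.8 Fch -0.54 -0.35 -0.94 rot [3.1387e+00 7.0000e-04 1.7614e+00] w 0.0139 Tq [-0.037  0.05  -0.043]
```

View pics/c4.png

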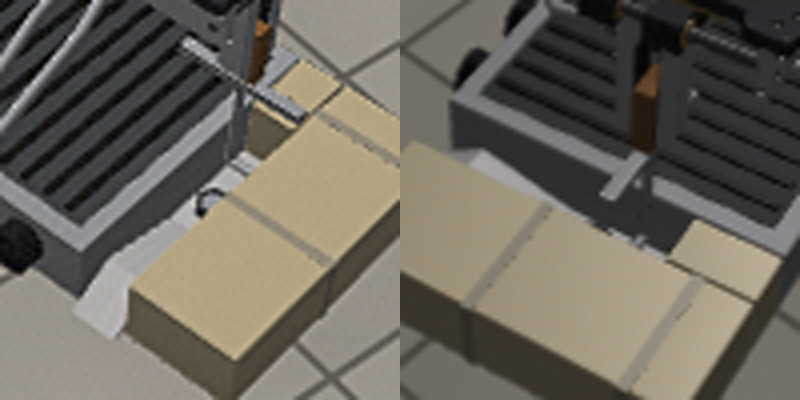

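View pics/wrist4.png

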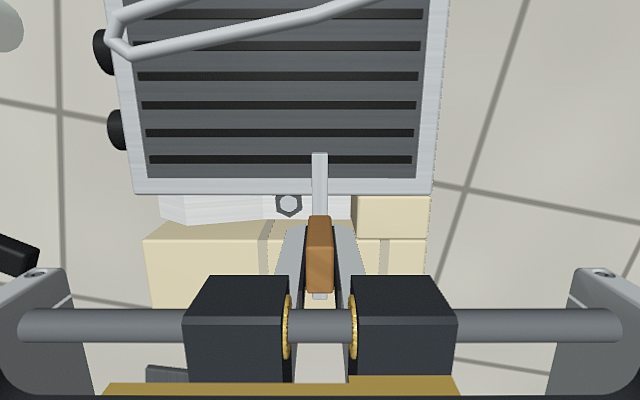

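The foot is down in the gap behind the nut, with clear space between them (side crop nut at (208,203), foot at (238,165)). The arm settles by 1–3 mm after moves, so I let it settle and then descend gently.

Request:
move_arm:
  increments:
    - [[0, 0, 0, 0, 0, 0, 0], [0, 0, 0, 0, 0, 0, 0], [0, 0, 0, 0, 0, 0, 0], [0, 0, 0, 0, 0, 0, 0]]

```text
time: 8.12
tool_pos: [0.6672, 0.0256, 0.3202]
ee_rot: [3.141, 0.0, 1.762]
wrist_force: [-0.2, -1.3, -1.4]
width: 0.0138
```

Request:
move_arm:
  increments:
    - [[0, 0, 0, 0.01, 0, 0, 0], [0, 0, 0, 0.02, 0, 0, 0], [0, 0, 0, 0.03, 0, 0, 0], [0, 0, 0, 0.04, 0, 0, 0], [0, 0, 0, 0.05, 0, 0, 0], [0, 0, 0, 0.06, 0, 0, 0], [0, 0, 0, 0.06, 0, 0, 0], [0, 0, 0, 0.06, 0, 0, 0]]

```text
time: 8.78
tool_pos: [0.6671, 0.0255, 0.3135]
ee_rot: [-3.141, -0.0, 1.762]
wrist_force: [0.0, 0.3, -1.6]
width: 0.0139
```

```bash
python3 st.py
```

```text
t8.78 chx 60.1 chy 9.9 rodz 14.8 Fch 0.05 0.25 -1.55 rot [-3.1414e+00 -1.0000e-04  1.7617e+00] w 0.0139 Tq [-0.086  0.043 -0.058]
```

Request:
move_arm:
  increments:
    - [[0, 0, 0, 0.01, 0, 0, 0], [0, 0, 0, 0.02, 0, 0, 0], [0, 0, 0, 0.03, 0, 0, 0], [0, 0, 0, 0.04, 0, 0, 0], [0, 0, 0, 0.05, 0, 0, 0], [0, 0, 0, 0.06, 0, 0, 0], [0, 0, 0, 0.065, 0, 0, 0], [0, 0, 0, 0.065, 0, 0, 0]]

```text
time: 9.45
tool_pos: [0.6671, 0.0255, 0.3069]
ee_rot: [-3.141, -0.0, 1.762]
wrist_force: [-1.3, -0.5, -1.4]
width: 0.0139
```

Request:
move_arm:
  increments:
    - [[0, 0, 0, 0.003, 0, 0, 0], [0, 0, 0, 0.006, 0, 0, 0], [0, 0, 0, 0.008, 0, 0, 0], [0, 0, 0, 0.01, 0, 0, 0], [0, 0, 0, 0.01, 0, 0, 0]]

```text
time: 9.87
tool_pos: [0.6672, 0.0255, 0.3062]
ee_rot: [3.142, -0.0, 1.762]
wrist_force: [0.1, 0.6, -2.1]
width: 0.0139
```

```bash
python3 st.py
```

```text
t9.87 chx 60.1 chy 9.9 rodz 7.5 Fch 0.18 0.59 -2.11 rot [ 3.1416e+00 -1.0000e-04  1.7618e+00] w 0.0139 Tq [ 0.013  0.042 -0.018]
```

Request:
move_arm:
  increments:
    - [[0, 0, 0, 0.003, 0, 0, 0], [0, 0, 0, 0.006, 0, 0, 0], [0, 0, 0, 0.01, 0, 0, 0], [0, 0, 0, 0.01, 0, 0, 0], [0, 0, 0, 0.01, 0, 0, 0]]

```text
time: 10.28
tool_pos: [0.6672, 0.0255, 0.3053]
ee_rot: [3.141, -0.0, 1.762]
wrist_force: [0.4, -0.2, -1.6]
width: 0.0136
```

Request:
move_arm:
  increments:
    - [[0, 0, 0, 0.003, 0, 0, 0], [0, 0, 0, 0.005, 0, 0, 0], [0, 0, 0, 0.008, 0, 0, 0], [0, 0, 0, 0.008, 0, 0, 0], [0, 0, 0, 0.008, 0, 0, 0]]

```text
time: 10.7
tool_pos: [0.6672, 0.0255, 0.3047]
ee_rot: [3.141, -0.0, 1.762]
wrist_force: [0.3, 0.1, 1.9]
width: 0.0141
```

Request:
move_arm:
  increments:
    - [[0, 0, 0, 0, 0, 0, 0]]

```text
time: 10.78
tool_pos: [0.6672, 0.0255, 0.3047]
ee_rot: [3.141, -0.0, 1.762]
wrist_force: [-1.2, 0.4, 0.9]
width: 0.0137
```

Request:
move_arm:
  increments:
    - [[0, 0, 0, 0, 0, 0, 0]]

```text
time: 10.87
tool_pos: [0.6671, 0.0255, 0.3046]
ee_rot: [3.141, -0.0, 1.762]
wrist_force: [-0.3, 0.7, 0.1]
width: 0.0136
```

```bash
python3 st.py
```

```text
t10.87 chx 60.1 chy 9.9 rodz 5.9 Fch -0.14 0.71 0.15 rot [ 3.1413 -0.      1.7618] w 0.0136 Tq [-0.047  0.2    0.082]
```

The foot meets the sheet at rod z≈6.6 mm in my scale (given: 6), and the load is now about 2 N. I draw along −tool y (towards the mouth) at about 24 mm/s, checking the force each call.

Request:
move_arm:
  increments:
    - [[0, 0, -0.01, 0, 0, 0, 0], [0, 0, -0.03, 0, 0, 0, 0], [0, 0, -0.05, 0, 0, 0, 0], [0, 0, -0.07, 0, 0, 0, 0], [0, 0, -0.09, 0, 0, 0, 0], [0, 0, -0.11, 0, 0, 0, 0], [0, 0, -0.13, 0, 0, 0, 0], [0, 0, -0.14, 0, 0, 0, 0]]

```text
time: 11.53
tool_pos: [0.6532, 0.0228, 0.3046]
ee_rot: [3.141, 0.0, 1.762]
wrist_force: [1.1, 0.5, 0.7]
width: 0.0138
```

Request:
move_arm:
  increments:
    - [[0, 0, -0.01, 0, 0, 0, 0], [0, 0, -0.02, 0, 0, 0, 0], [0, 0, -0.035, 0, 0, 0, 0], [0, 0, -0.05, 0, 0, 0, 0], [0, 0, -0.065, 0, 0, 0, 0], [0, 0, -0.08, 0, 0, 0, 0]]

```text
time: 12.03
tool_pos: [0.6455, 0.0213, 0.3045]
ee_rot: [3.141, -0.0, 1.762]
wrist_force: [1.7, 0.5, 1.5]
width: 0.0146
```

```bash
python3 st.py
python3 - <<'E'
from h import *
from st import st
for n in ["wrist","side"]: snap(n,n+"5");st()
a=cv2.resize(cv2.imread("pics/side5.png")[150:250,310:410],None,fx=4,fy=4,interpolation=cv2.INTER_CUBIC)
b=cv2.resize(cv2.imread("pics/wrist5.png")[150:250,150:350],None,fx=2,fy=4,interpolation=cv2.INTER_CUBIC)
cv2.imwrite("pics/c5.png",np.hstack([a,b]))
E
```

```text
t12.03 chx 38.0 chy 9.8 rodz 5.8 Fch 1.76 0.15 1.46 rot [ 3.1411 -0.      1.7617] w 0.0146 Tq [ 0.05  -0.447  0.064]
t12.08 chx 37.8 chy 9.8 rodz 5.8 Fch 2.26 -0.81 0.69 rot [-3.1415 -0.      1.7617] w 0.0141 Tq [ 0.033 -0.395 -0.011]
t12.13 chx 37.8 chy 9.8 rodz 5.8 Fch 1.16 -0.14 1.52 rot [-3.1413 -0.      1.7617] w 0.0137 Tq [-0.079 -0.31  -0.029]
```

View pics/c5.png

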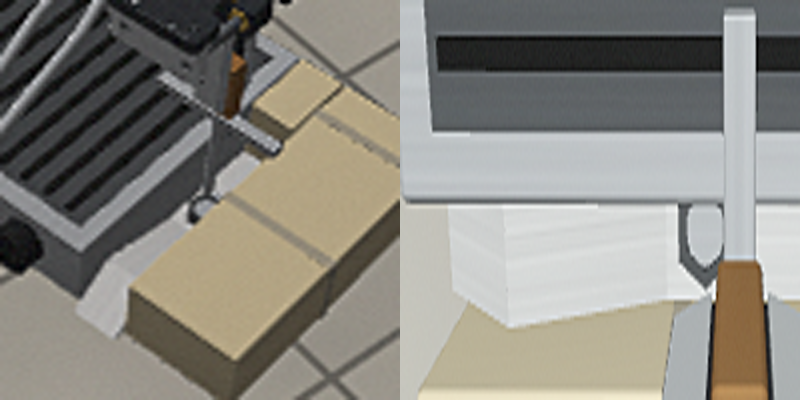

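The side crop shows the foot against the nut at (203,205) px, and the forces are light (about 2.6 N vertical). I continue to the fold.

Request:
move_arm:
  increments:
    - [[0, 0, -0.01, 0, 0, 0, 0], [0, 0, -0.03, 0, 0, 0, 0], [0, 0, -0.05, 0, 0, 0, 0], [0, 0, -0.07, 0, 0, 0, 0], [0, 0, -0.09, 0, 0, 0, 0], [0, 0, -0.11, 0, 0, 0, 0], [0, 0, -0.13, 0, 0, 0, 0], [0, 0, -0.15, 0, 0, 0, 0]]

```text
time: 12.8
tool_pos: [0.6306, 0.0184, 0.3044]
ee_rot: [3.141, -0.0, 1.762]
wrist_force: [1.1, 0.7, 1.2]
width: 0.0138
```

Request:
move_arm:
  increments:
    - [[0, 0, -0.02, 0, 0, 0, 0], [0, 0, -0.04, 0, 0, 0, 0], [0, 0, -0.06, 0, 0, 0, 0], [0, 0, -0.08, 0, 0, 0, 0], [0, 0, -0.1, 0, 0, 0, 0]]

```text
time: 13.22
tool_pos: [0.6208, 0.0165, 0.3044]
ee_rot: [3.141, -0.0, 1.762]
wrist_force: [2.3, 0.5, 1.9]
width: 0.0137
```

```bash
python3 st.py
```

```text
t13.22 chx 12.9 chy 9.8 rodz 5.7 Fch 2.34 0.05 1.89 rot [ 3.1414 -0.      1.7617] w 0.0137 Tq [ 0.011 -0.566  0.026]
```

Request:
move_arm:
  increments:
    - [[0, 0, -0.02, 0, 0, 0, 0], [0, 0, -0.04, 0, 0, 0, 0], [0, 0, -0.055, -0.004, 0, 0, 0]]

```text
time: 13.47
tool_pos: [0.6153, 0.0155, 0.3047]
ee_rot: [-3.141, -0.0, 1.762]
wrist_force: [0.8, 0.3, 1.0]
width: 0.0135
```

Request:
move_arm:
  increments:
    - [[0, 0, -0.015, -0.004, 0, 0, 0], [0, 0, -0.03, -0.008, 0, 0, 0]]

```text
time: 13.63
tool_pos: [0.6123, 0.0149, 0.3051]
ee_rot: [-3.14, -0.0, 1.762]
wrist_force: [2.6, 0.6, -1.1]
width: 0.0138
```

Request:
move_arm:
  increments:
    - [[0, 0, 0, 0, 0, 0, 0]]

```text
time: 13.72
tool_pos: [0.6122, 0.0149, 0.3052]
ee_rot: [-3.14, -0.0, 1.762]
wrist_force: [1.3, 0.0, -0.3]
width: 0.0139
```

```bash
python3 st.py
```

```text
t13.72 chx 4.1 chy 9.8 rodz 6.5 Fch 1.23 -0.22 -0.35 rot [-3.1400e+00 -3.0000e-04  1.7617e+00] w 0.0139 Tq [-0.049 -0.158  0.007]
```

Request:
move_arm:
  increments:
    - [[0, 0, -0.01, 0, 0, 0, 0], [0, 0, -0.02, 0, 0, 0, 0], [0, 0, -0.03, 0, 0, 0, 0]]

```text
time: 13.97
tool_pos: [0.6098, 0.0144, 0.3055]
ee_rot: [3.141, -0.0, 1.762]
wrist_force: [1.4, 2.0, -0.2]
width: 0.0138
```

Request:
move_arm:
  increments:
    - [[0, 0, 0, 0, 0, 0, 0]]

```text
time: 14.05
tool_pos: [0.6097, 0.0144, 0.3056]
ee_rot: [3.141, -0.0, 1.762]
wrist_force: [1.1, 0.8, -0.2]
width: 0.014
```

```bash
python3 st.py
```

```text
t14.05 chx 1.5 chy 9.8 rodz 6.9 Fch 1.19 0.55 -0.19 rot [ 3.1414e+00 -1.0000e-04  1.7618e+00] w 0.0140 Tq [ 0.057 -0.389  0.037]
```

Request:
move_arm:
  increments:
    - [[0, 0, -0.01, 0, 0, 0, 0], [0, 0, -0.02, 0, 0, 0, 0], [0, 0, -0.03, 0, 0, 0, 0]]

```text
time: 14.3
tool_pos: [0.6069, 0.0139, 0.306]
ee_rot: [3.14, 0.0, 1.762]
wrist_force: [1.8, 0.3, 1.0]
width: 0.014
```

Request:
move_arm:
  increments:
    - [[0, 0, 0, 0, 0, 0, 0]]

```text
time: 14.38
tool_pos: [0.6068, 0.0138, 0.3061]
ee_rot: [3.14, 0.0, 1.762]
wrist_force: [1.4, 0.8, 0.8]
width: 0.0141
```

```bash
python3 st.py
```

```text
t14.38 chx -1.4 chy 9.7 rodz 7.4 Fch 1.56 0.47 0.81 rot [3.1403e+00 2.0000e-04 1.7617e+00] w 0.0141 Tq [ 0.039 -0.614  0.006]
```

Request:
move_arm:
  increments:
    - [[0, 0, -0.015, -0.003, 0, 0, 0], [0, 0, -0.03, -0.007, 0, 0, 0], [0, 0, -0.045, -0.011, 0, 0, 0], [0, 0, -0.06, -0.015, 0, 0, 0]]

```text
time: 14.72
tool_pos: [0.6009, 0.0127, 0.3075]
ee_rot: [3.14, 0.0, 1.762]
wrist_force: [3.0, 0.8, 1.6]
width: 0.0139
```

Request:
move_arm:
  increments:
    - [[0, 0, -0.015, -0.004, 0, 0, 0], [0, 0, -0.03, -0.008, 0, 0, 0], [0, 0, -0.045, -0.012, 0, 0, 0], [0, 0, -0.06, -0.016, 0, 0, 0]]

```text
time: 15.05
tool_pos: [0.595, 0.0115, 0.309]
ee_rot: [3.141, 0.0, 1.762]
wrist_force: [3.2, 0.7, 1.3]
width: 0.0142
```

Request:
move_arm:
  increments:
    - [[0, 0, 0, 0, 0, 0, 0]]

```text
time: 15.13
tool_pos: [0.5948, 0.0115, 0.309]
ee_rot: [3.141, 0.0, 1.762]
wrist_force: [3.3, 0.5, 1.7]
width: 0.0138
```

```bash
python3 st.py
```

```text
t15.13 chx -13.6 chy 9.7 rodz 10.3 Fch 3.37 -0.12 1.70 rot [3.1413e+00 1.0000e-04 1.7617e+00] w 0.0138 Tq [ 0.112 -0.858 -0.034]
```

Request:
move_arm:
  increments:
    - [[0, 0, -0.015, -0.004, 0, 0, 0], [0, 0, -0.03, -0.008, 0, 0, 0], [0, 0, -0.045, -0.012, 0, 0, 0], [0, 0, -0.06, -0.016, 0, 0, 0], [0, 0, -0.075, -0.02, 0, 0, 0], [0, 0, -0.09, -0.024, 0, 0, 0]]

```text
time: 15.63
tool_pos: [0.5861, 0.0098, 0.3113]
ee_rot: [3.141, -0.0, 1.762]
wrist_force: [4.1, 0.5, 2.3]
width: 0.0138
```

Request:
move_arm:
  increments:
    - [[0, 0, -0.015, -0.004, 0, 0, 0], [0, 0, -0.03, -0.008, 0, 0, 0], [0, 0, -0.045, -0.012, 0, 0, 0], [0, 0, -0.06, -0.016, 0, 0, 0], [0, 0, -0.075, -0.02, 0, 0, 0], [0, 0, -0.09, -0.024, 0, 0, 0]]

```text
time: 16.13
tool_pos: [0.5772, 0.0081, 0.3136]
ee_rot: [3.141, -0.0, 1.762]
wrist_force: [5.1, 0.9, 2.2]
width: 0.0135
```

Request:
move_arm:
  increments:
    - [[0, 0, 0, 0, 0, 0, 0]]

```text
time: 16.22
tool_pos: [0.577, 0.0081, 0.3136]
ee_rot: [-3.141, -0.0, 1.762]
wrist_force: [4.1, 0.7, 2.6]
width: 0.0137
```

```bash
python3 st.py;python3 - <<'E'
from h import *
from st import st
for n in ["wrist","side"]: snap(n,n+"6");st()
a=cv2.resize(cv2.imread("pics/side6.png")[150:250,310:410],None,fx=4,fy=4,interpolation=cv2.INTER_CUBIC)
b=cv2.resize(cv2.imread("pics/wrist6.png")[150:250,150:350],None,fx=2,fy=4,interpolation=cv2.INTER_CUBIC)
cv2.imwrite("pics/c6.png",np.hstack([a,b]))
E
```

```text
t16.22 chx -31.7 chy 9.7 rodz 14.9 Fch 4.16 -0.05 2.62 rot [-3.1413 -0.      1.7617] w 0.0137 Tq [ 0.055 -1.004  0.014]
t16.27 chx -31.7 chy 9.7 rodz 14.8 Fch 3.64 0.29 2.17 rot [-3.1411 -0.      1.7617] w 0.0138 Tq [ 0.102 -0.921  0.071]
t16.32 chx -31.6 chy 9.7 rodz 14.8 Fch 2.52 -0.62 2.60 rot [-3.1410e+00 -1.0000e-04  1.7616e+00] w 0.0136 Tq [ 0.071 -0.878  0.02 ]
```

View pics/c6.png

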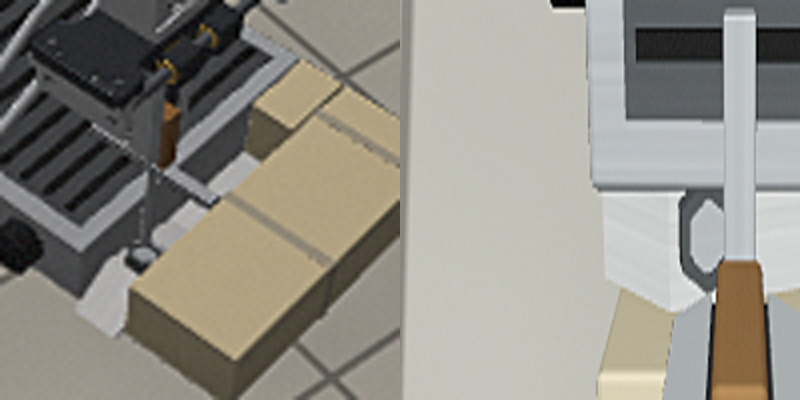

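Contact is steady (vertical ≈3.9 N, horizontal ≈3–4 N) and the nut is on the upper ramp at (140,258) in the crop. I continue to the crest region, with a short dwell in the required window.

Request:
move_arm:
  increments:
    - [[0, 0, -0.015, -0.004, 0, 0, 0], [0, 0, -0.03, -0.009, 0, 0, 0], [0, 0, -0.045, -0.013, 0, 0, 0], [0, 0, -0.06, -0.017, 0, 0, 0], [0, 0, -0.075, -0.021, 0, 0, 0], [0, 0, -0.09, -0.025, 0, 0, 0]]

```text
time: 16.82
tool_pos: [0.5683, 0.0064, 0.316]
ee_rot: [3.142, -0.0, 1.762]
wrist_force: [4.2, -0.2, 2.5]
width: 0.0137
```

Request:
move_arm:
  increments:
    - [[0, 0, -0.004, -0.001, 0, 0, 0], [0, 0, -0.008, -0.002, 0, 0, 0], [0, 0, -0.012, -0.003, 0, 0, 0], [0, 0, -0.016, -0.004, 0, 0, 0]]

```text
time: 17.15
tool_pos: [0.5669, 0.0061, 0.3164]
ee_rot: [3.141, -0.0, 1.762]
wrist_force: [3.5, 1.1, 2.3]
width: 0.0138
```

```bash
python3 st.py
```

```text
t17.15 chx -42.0 chy 9.7 rodz 17.7 Fch 3.67 0.37 2.32 rot [ 3.1414e+00 -1.0000e-04  1.7617e+00] w 0.0138 Tq [ 0.167 -1.138  0.016]
```

Request:
move_arm:
  increments:
    - [[0, 0, -0.015, -0.004, 0, 0, 0], [0, 0, -0.03, -0.008, 0, 0, 0], [0, 0, -0.045, -0.012, 0, 0, 0], [0, 0, -0.06, -0.016, 0, 0, 0], [0, 0, -0.075, -0.02, 0, 0, 0], [0, 0, -0.09, -0.024, 0, 0, 0]]

```text
time: 17.65
tool_pos: [0.5579, 0.0044, 0.3188]
ee_rot: [3.142, -0.0, 1.762]
wrist_force: [3.7, 0.8, 2.5]
width: 0.0138
```

Request:
move_arm:
  increments:
    - [[0, 0, -0.015, -0.004, 0, 0, 0], [0, 0, -0.03, -0.008, 0, 0, 0], [0, 0, -0.045, -0.012, 0, 0, 0], [0, 0, -0.06, -0.016, 0, 0, 0]]

```text
time: 17.98
tool_pos: [0.552, 0.0032, 0.3204]
ee_rot: [-3.142, -0.0, 1.762]
wrist_force: [3.7, 1.7, 2.8]
width: 0.0136
```

```bash
python3 st.py;python3 - <<'E'
from h import *
from st import st
for n in ["wrist","side"]: snap(n,n+"7");st()
a=cv2.resize(cv2.imread("pics/side7.png")[150:250,310:410],None,fx=4,fy=4,interpolation=cv2.INTER_CUBIC)
b=cv2.resize(cv2.imread("pics/wrist7.png")[150:250,150:350],None,fx=2,fy=4,interpolation=cv2.INTER_CUBIC)
cv2.imwrite("pics/c7.png",np.hstack([a,b]))
E
```

```text
t17.98 chx -57.2 chy 9.6 rodz 21.7 Fch 3.92 1.01 2.83 rot [-3.1415e+00 -1.0000e-04  1.7617e+00] w 0.0136 Tq [ 0.093 -1.035  0.017]
t18.03 chx -57.4 chy 9.7 rodz 21.8 Fch 2.61 0.48 2.38 rot [-3.1409e+00 -1.0000e-04  1.7617e+00] w 0.0138 Tq [ 0.107 -0.885  0.025]
t18.08 chx -57.4 chy 9.7 rodz 21.7 Fch 2.52 -0.78 2.83 rot [-3.1408e+00 -1.0000e-04  1.7617e+00] w 0.0141 Tq [ 0.02  -0.788 -0.003]
```

View pics/c7.png

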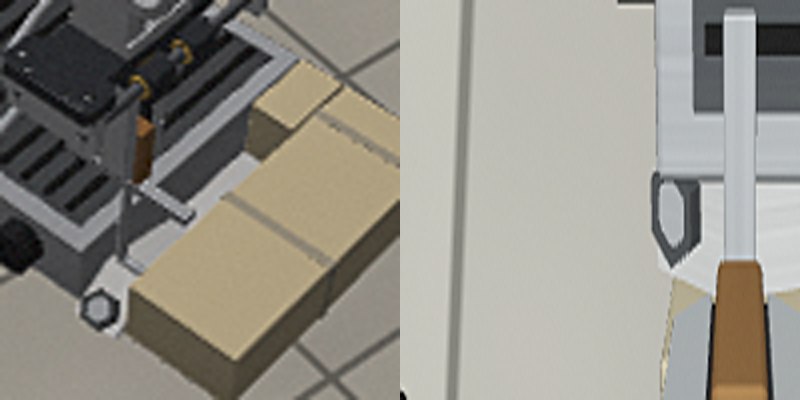

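The nut has gone over the crest and rests on the tongue, at (335,227) in the side view. I measure where it is.

Run:
```python
from h import *
G=(0.610,0.0045,0.189);c0,s0=np.cos(G[2]),np.sin(G[2])
def ch(P): D=P-np.array([G[0],G[1],0]);return np.round(1e3*np.array([c0*D[0]+s0*D[1],-s0*D[0]+c0*D[1],P[2]]),1)
for n,(u,v) in{"side7":(335,227),"wrist7":(150+270/2,150+215/4)}.items():
    c,p,d,W=load(n)
    for du in(-3,0,3):
        for dv in(-3,0,3):
            print(n,du,dv,ch(W[int(v)+dv,int(u)+du]))
```

```text
side7 -3 -3 [-93.3   7.9  16.8]
side7 -3 0 [-95.9   5.2   8.4]
side7 -3 3 [-104.6   -2.2   10.5]
side7 0 -3 [-86.8   2.8  15. ]
side7 0 0 [-92.8  -2.4  12.3]
side7 0 3 [-100.4   -8.9   12.5]
side7 3 -3 [-83.5  -4.7  18.4]
side7 3 0 [-89.3  -9.7  15.4]
side7 3 3 [-91.8 -12.4   7. ]
wrist7 -3 -3 [-91.8   1.   13.1]
wrist7 -3 0 [-92.1  -2.5  11.3]
wrist7 -3 3 [-92.2  -5.5  11.4]
wrist7 0 -3 [-88.7   1.6  15.2]
wrist7 0 0 [-88.9  -1.5  14.7]
wrist7 0 3 [-88.9  -4.3  15.1]
wrist7 3 -3 [-85.8   2.   16.2]
wrist7 3 0 [-85.8  -0.7  17.2]
wrist7 3 3 [-85.9  -3.7  16.8]
```

Request:
move_arm:
  increments:
    - [[0, 0, -0.026, -0.01, 0, 0, 0], [0, 0, -0.046, -0.02, 0, 0, 0], [0, 0, -0.066, -0.028, 0, 0, 0], [0, 0, -0.086, -0.03, 0, 0, 0], [0, 0, -0.106, -0.02, 0, 0, 0], [0, 0, -0.126, -0.007, 0, 0, 0]]

```text
time: 18.58
tool_pos: [0.5389, 0.0008, 0.3197]
ee_rot: [-3.138, -0.001, 1.762]
wrist_force: [0.0, -0.4, -1.8]
width: 0.0138
```

Request:
move_arm:
  increments:
    - [[0, 0, 0, 0, 0, 0, 0], [0, 0, 0, 0, 0, 0, 0]]

```text
time: 18.75
tool_pos: [0.5394, 0.0009, 0.3203]
ee_rot: [-3.14, -0.001, 1.762]
wrist_force: [0.3, -0.9, -1.0]
width: 0.014
```

```bash
python3 st.py
```

```text
t18.75 chx -70.0 chy 9.7 rodz 21.6 Fch 0.10 -0.94 -1.03 rot [-3.1397e+00 -5.0000e-04  1.7617e+00] w 0.0140 Tq [-0.034  0.036 -0.008]
```

Request:
move_arm:
  increments:
    - [[0, 0, -0.02, 0.012, 0, 0, 0], [0, 0, -0.04, 0.025, 0, 0, 0], [0, 0, -0.06, 0.038, 0, 0, 0], [0, 0, -0.08, 0.05, 0, 0, 0], [0, 0, -0.1, 0.062, 0, 0, 0]]

```text
time: 19.17
tool_pos: [0.5297, -0.0011, 0.3147]
ee_rot: [-3.141, -0.0, 1.762]
wrist_force: [0.2, 0.2, -1.5]
width: 0.0136
```

Request:
move_arm:
  increments:
    - [[0, 0, 0, 0, 0, 0, 0], [0, 0, 0, 0, 0, 0, 0]]

```text
time: 19.33
tool_pos: [0.5299, -0.001, 0.3148]
ee_rot: [-3.142, -0.0, 1.762]
wrist_force: [0.7, -0.4, -1.2]
width: 0.014
```

```bash
python3 st.py;python3 - <<'E'
from h import *
from st import st
for n in ["wrist","side"]: snap(n,n+"8");st()
a=cv2.resize(cv2.imread("pics/side8.png")[150:250,310:410],None,fx=4,fy=4,interpolation=cv2.INTER_CUBIC)
b=cv2.resize(cv2.imread("pics/wrist8.png")[150:250,150:350],None,fx=2,fy=4,interpolation=cv2.INTER_CUBIC)
cv2.imwrite("pics/c8.png",np.hstack([a,b]))
E
```

```text
t19.33 chx -79.8 chy 9.6 rodz 16.1 Fch 0.57 -0.51 -1.17 rot [-3.1416e+00 -1.0000e-04  1.7617e+00] w 0.0140 Tq [-0.123  0.064  0.046]
t19.38 chx -79.7 chy 9.6 rodz 16.2 Fch 1.34 0.06 -1.15 rot [ 3.1414 -0.      1.7617] w 0.0139 Tq [-0.049  0.018 -0.03 ]
t19.43 chx -79.6 chy 9.6 rodz 16.3 Fch -0.21 0.96 -1.69 rot [3.1412 0.     1.7617] w 0.0140 Tq [-0.051  0.081 -0.018]
```

View pics/c8.png

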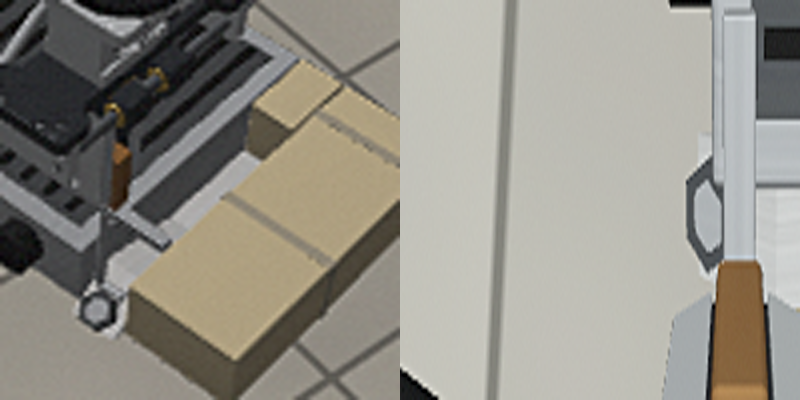

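Request:
move_arm:
  increments:
    - [[0, 0, -0.02, 0.013, 0, 0, 0], [0, 0, -0.04, 0.027, 0, 0, 0], [0, 0, -0.06, 0.04, 0, 0, 0], [0, 0, -0.08, 0.053, 0, 0, 0], [0, 0, -0.1, 0.067, 0, 0, 0]]

```text
time: 19.85
tool_pos: [0.5199, -0.003, 0.3079]
ee_rot: [-3.141, -0.0, 1.762]
wrist_force: [-0.1, 1.0, -1.2]
width: 0.0139
```

```bash
python3 st.py;python3 - <<'E'
from h import *
from st import st
for n in ["wrist","side"]: snap(n,n+"9");st()
a=cv2.resize(cv2.imread("pics/side9.png")[170:270,290:390],None,fx=4,fy=4,interpolation=cv2.INTER_CUBIC)
b=cv2.resize(cv2.imread("pics/wrist9.png")[150:250,150:350],None,fx=2,fy=4,interpolation=cv2.INTER_CUBIC)
cv2.imwrite("pics/c9.png",np.hstack([a,b]))
E
```

```text
t19.85 chx -89.9 chy 9.6 rodz 9.2 Fch 0.04 0.98 -1.19 rot [-3.1415e+00 -1.0000e-04  1.7618e+00] w 0.0139 Tq [-0.059  0.019 -0.006]
t19.90 chx -90.2 chy 9.6 rodz 8.9 Fch -1.09 0.11 -0.19 rot [-3.1404e+00 -3.0000e-04  1.7617e+00] w 0.0139 Tq [-0.032  0.058 -0.004]
t19.95 chx -90.1 chy 9.6 rodz 9.1 Fch -0.57 -0.60 -1.35 rot [-3.1408e+00 -3.0000e-04  1.7616e+00] w 0.0140 Tq [-0.061  0.062 -0.006]
```

View pics/c9.png

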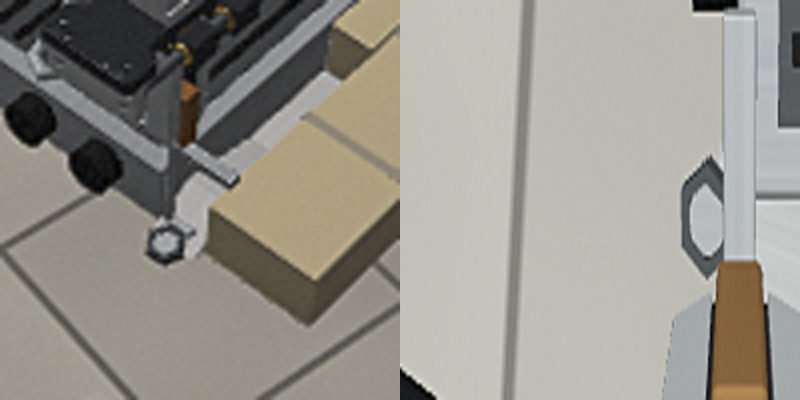

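Request:
move_arm:
  increments:
    - [[0, 0, -0.02, 0.013, 0, 0, 0], [0, 0, -0.04, 0.026, 0, 0, 0], [0, 0, -0.06, 0.04, 0, 0, 0], [0, 0, -0.08, 0.052, 0, 0, 0], [0, 0, -0.1, 0.06, 0, 0, 0], [0, 0, -0.12, 0.064, 0, 0, 0], [0, 0, -0.14, 0.064, 0, 0, 0], [0, 0, -0.16, 0.064, 0, 0, 0]]

```text
time: 20.62
tool_pos: [0.5042, -0.006, 0.3018]
ee_rot: [-3.142, -0.0, 1.762]
wrist_force: [1.2, 0.2, -2.3]
width: 0.0135
```

Request:
move_arm:
  increments:
    - [[0, 0, -0.02, 0, 0, 0, 0], [0, 0, -0.04, 0, 0, 0, 0], [0, 0, -0.06, 0, 0, 0, 0], [0, 0, -0.08, 0, 0, 0, 0], [0, 0, -0.09, 0, 0, 0, 0], [0, 0, -0.09, 0, 0, 0, 0]]

```text
time: 21.12
tool_pos: [0.4954, -0.0077, 0.3018]
ee_rot: [-3.142, -0.0, 1.762]
wrist_force: [-0.1, 0.5, -2.0]
width: 0.0138
```

```bash
python3 st.py;python3 - <<'E'
from h import *
from st import st
for n in ["wrist","side"]: snap(n,n+"10");st()
a=cv2.resize(cv2.imread("pics/side10.png")[170:270,290:390],None,fx=4,fy=4,interpolation=cv2.INTER_CUBIC)
b=cv2.resize(cv2.imread("pics/wrist10.png")[150:250,150:350],None,fx=2,fy=4,interpolation=cv2.INTER_CUBIC)
cv2.imwrite("pics/c10.png",np.hstack([a,b]))
E
```

```text
t21.12 chx -114.8 chy 9.5 rodz 3.1 Fch -0.01 0.56 -2.00 rot [-3.1415e+00 -1.0000e-04  1.7616e+00] w 0.0138 Tq [-0.074  0.042 -0.003]
t21.17 chx -114.7 chy 9.5 rodz 3.1 Fch 0.07 0.08 -1.38 rot [ 3.1416e+00 -1.0000e-04  1.7617e+00] w 0.0140 Tq [-0.113  0.019  0.016]
t21.22 chx -114.7 chy 9.5 rodz 3.1 Fch -0.35 0.47 -0.50 rot [ 3.1415 -0.      1.7617] w 0.0138 Tq [-0.024  0.03   0.038]
```

View pics/c10.png

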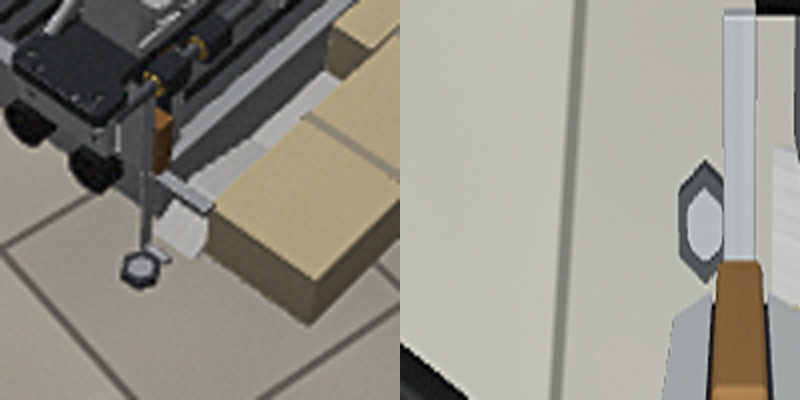

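The nut lies flat on the ledge at (325,237) in the side view, clear of the mouth. I back off slightly, lift and carry the rod back.

Request:
move_arm:
  increments:
    - [[0, 0, 0.01, 0, 0, 0, 0], [0, 0, 0.025, 0, 0, 0, 0], [0, 0, 0.03, -0.05, 0, 0, 0], [0, 0, 0.03, -0.15, 0, 0, 0], [0, 0, 0.03, -0.4, 0, 0, 0], [0, 0, 0.03, -0.65, 0, 0, 0], [0, 0, 0.03, -0.9, 0, 0, 0], [0, 0, 0.03, -1, 0, 0, 0]]

```text
time: 21.88
tool_pos: [0.4989, -0.0071, 0.407]
ee_rot: [3.134, 0.002, 1.762]
wrist_force: [0.2, -0.4, -0.9]
width: 0.0142
```

Request:
move_arm:
  increments:
    - [[0, -0.1, 0, -0.1, 0, 0, 0], [0, -0.3, 0.02, -0.2, 0, 0, 0], [0, -0.5, 0.03, -0.2, 0, 0, 0], [0, -0.75, 0.04, -0.2, 0, 0, 0], [0, -0.9, 0.04, -0.2, 0, 0, 0]]

```text
time: 22.3
tool_pos: [0.5199, -0.0971, 0.4209]
ee_rot: [-3.14, 0.001, 1.76]
wrist_force: [-0.2, -0.3, -1.0]
width: 0.0137
```

Request:
move_arm:
  increments:
    - [[0, -0.25, 0.01, 0, 0, 0, 0.02], [0, -0.5, 0.03, 0, 0, 0, 0.04], [0, -0.75, 0.04, 0, 0, 0, 0.06], [0, -0.9, 0.04, 0, 0, 0, 0.08], [0, -0.9, 0.04, 0, 0, 0, 0.087], [0, -0.9, 0.04, 0, 0, 0, 0.087]]

```text
time: 22.8
tool_pos: [0.5405, -0.1831, 0.4207]
ee_rot: [-3.14, -0.002, 1.623]
wrist_force: [0.1, 0.5, -1.6]
width: 0.014
```

Run:
```python
from h import *
o=robot.get_obs();print(o["time"],o["tool_pos"],o["ee_rot"],plan([.557,-.2674,.42],1.625))
c,p,d,W=snap("side","side11")
cv2.imwrite("pics/c11.png",cv2.resize(p[150:350,250:500,::-1],None,fx=3,fy=3,interpolation=cv2.INTER_CUBIC))
```

```text
22.8 [ 0.54051373 -0.18311521  0.42072792] [-3.13967463e+00 -1.74937483e-03  1.62331063e+00] (array([-0.8504,  0.1204,  0.0056]), array([-0.0012, -0.0011, -0.0011]))
```

View pics/c11.png

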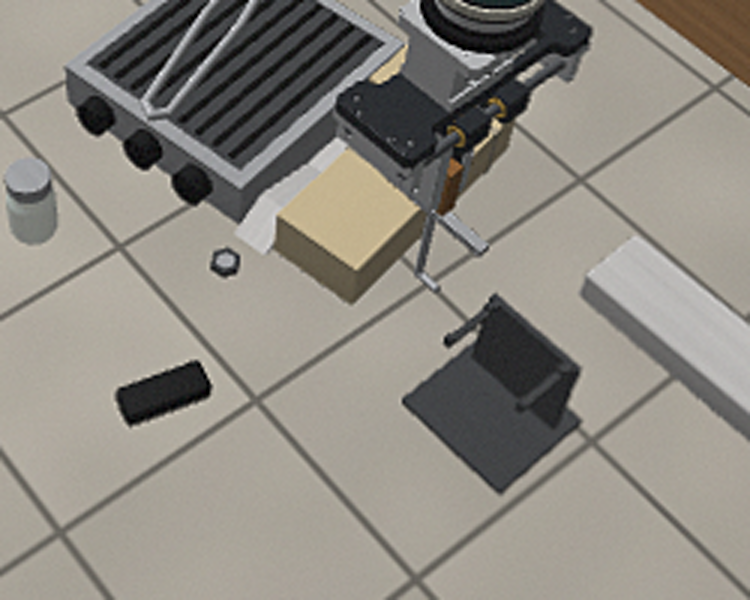

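The nut is clear of the mouth at crop (225,262) and the rack is empty at (490,400). I move over the rack.

Request:
move_arm:
  increments:
    - [[0, -0.2, 0.03, 0, 0, 0, 0], [0, -0.4, 0.06, 0, 0, 0, 0], [0, -0.6, 0.09, 0, 0, 0, 0], [0, -0.75, 0.12, 0, 0, 0, 0], [0, -0.83, 0.12, 0, 0, 0, 0], [0, -0.855, 0.12, 0, 0, 0, 0], [0, -0.855, 0.12, 0, 0, 0, 0], [0, -0.855, 0.12, 0, 0, 0, 0]]

```text
time: 23.52
tool_pos: [0.5572, -0.266, 0.422]
ee_rot: [3.141, -0.001, 1.626]
wrist_force: [-0.0, -0.5, -1.8]
width: 0.0137
```

Run:
```python
from h import *
o=robot.get_obs();print(o["time"],o["tool_pos"],o["ee_rot"],plan([.557,-.2676,.325],1.625))
out=[]
T=o["tool_pos"];th=o["ee_rot"][2]-np.pi/2;c0,s0=np.cos(th),np.sin(th)
def rod(p): return np.array([T[0]+c0*p[0]-s0*p[1],T[1]+s0*p[0]+c0*p[1],T[2]-.2987+p[2]])
for n,(x,y) in{"side":(360,210),"scene":(180,220)}.items():
    c,p,d,W=snap(n,n+"12");b=cv2.resize(p[y:y+110,x:x+100,::-1],None,fx=4,fy=4,interpolation=cv2.INTER_CUBIC)
    for q in [(0,0,.0035),(0,-.0215,.0035),(0,.05,.085),(0,-.05,.085)]:
        u,v=proj(c,rod(q));cv2.circle(b,(int((u+.5-x)*4),int((v+.5-y)*4)),3,(0,0,255),1)
    out.append(b)
cv2.imwrite("pics/c12.png",np.hstack(out))
```

```text
23.5167 [ 0.55715383 -0.26597897  0.42195831] [ 3.14145502e+00 -7.35209308e-04  1.62623760e+00] (array([-0.0168, -0.0026,  0.9696]), array([ 0.0001, -0.0005,  0.0008]))
```

View pics/c12.png

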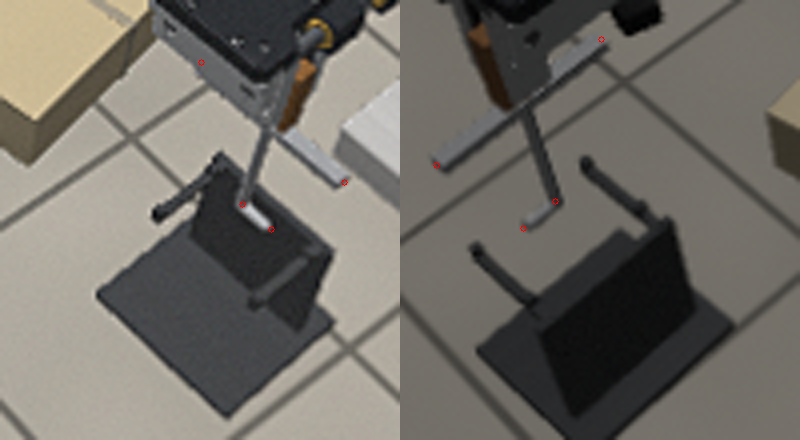

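The rod overlay still matches, so it has not slipped in the grip. I lower it straight down to the seat.

Request:
move_arm:
  increments:
    - [[0, -0.017, -0.002, 0.15, 0, 0, 0], [0, -0.017, -0.002, 0.35, 0, 0, 0], [0, -0.017, -0.002, 0.55, 0, 0, 0], [0, -0.017, -0.002, 0.7, 0, 0, 0], [0, -0.017, -0.002, 0.8, 0, 0, 0], [0, -0.017, -0.002, 0.88, 0, 0, 0], [0, -0.017, -0.002, 0.92, 0, 0, 0], [0, -0.017, -0.002, 0.92, 0, 0, 0]]

```text
time: 24.28
tool_pos: [0.5571, -0.2685, 0.3292]
ee_rot: [-3.141, -0.001, 1.625]
wrist_force: [-0.2, -0.4, -2.1]
width: 0.0138
```

Request:
move_arm:
  increments:
    - [[0, 0, 0, 0, 0, 0, 0], [0, 0, 0, 0, 0, 0, 0], [0, 0, 0, 0, 0, 0, 0], [0, 0, 0, 0, 0, 0, 0]]

```text
time: 24.62
tool_pos: [0.5572, -0.2689, 0.3307]
ee_rot: [3.14, 0.001, 1.625]
wrist_force: [-0.2, -0.7, -2.2]
width: 0.0141
```

Run:
```python
from h import *
o=robot.get_obs();print(o["time"],o["tool_pos"],o["ee_rot"],o["wrist_force"],plan([.557,-.2676,.3185],1.625))
```

```text
24.6167 [ 0.55723555 -0.26885356  0.33074351] [3.14013574e+00 8.30744174e-04 1.62499764e+00] [-0.17247969 -0.67542575 -2.23716523] (array([ 0.0127, -0.0019,  0.1224]), array([ 0.0009,  0.0005, -0.    ]))
```

Request:
move_arm:
  increments:
    - [[0, 0.005, -0.002, 0.02, 0, 0, 0], [0, 0.01, -0.002, 0.04, 0, 0, 0], [0, 0.01, -0.002, 0.06, 0, 0, 0], [0, 0.01, -0.002, 0.08, 0, 0, 0], [0, 0.01, -0.002, 0.095, 0, 0, 0], [0, 0.01, -0.002, 0.105, 0, 0, 0], [0, 0.01, -0.002, 0.105, 0, 0, 0]]

```text
time: 25.2
tool_pos: [0.5568, -0.2677, 0.3188]
ee_rot: [-3.141, -0.0, 1.625]
wrist_force: [0.8, -0.2, -1.3]
width: 0.0138
```

Request:
move_arm:
  increments:
    - [[0, 0, 0, 0.005, 0, 0, 0], [0, 0, 0, 0.01, 0, 0, 0], [0, 0, 0, 0.015, 0, 0, 0], [0, 0, 0, 0.018, 0, 0, 0], [0, 0, 0, 0.018, 0, 0, 0]]

```text
time: 25.62
tool_pos: [0.5569, -0.2678, 0.3178]
ee_rot: [3.141, 0.0, 1.625]
wrist_force: [-0.4, -0.9, -1.2]
width: 0.0137
```

Run:
```python
from h import *
o=robot.get_obs();print(o["time"],o["tool_pos"],o["ee_rot"],o["wrist_force"])
p=snap("side","side13")[1];q=snap("scene","scene13")[1]
cv2.imwrite("pics/c13.png",np.hstack([cv2.resize(i[y:y+110,x:x+100,::-1],None,fx=4,fy=4,interpolation=cv2.INTER_CUBIC) for i,x,y in((p,360,210),(q,180,230))]))
```

```text
25.6167 [ 0.55686878 -0.26776113  0.31776179] [3.14119178e+00 1.60188498e-04 1.62508224e+00] [-0.37881991 -0.914661   -1.1628191 ]
```

View pics/c13.png

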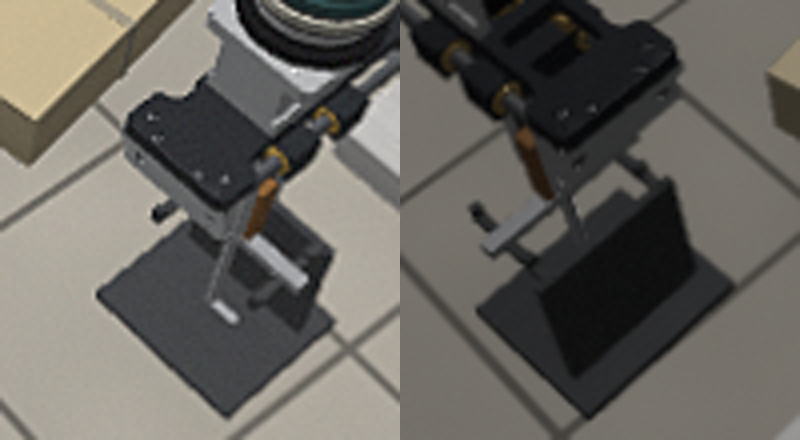

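Request:
move_arm:
  increments:
    - [[0, 0, 0, 0.004, 0, 0, 0], [0, 0, 0, 0.007, 0, 0, 0], [0, 0, 0, 0.007, 0, 0, 0]]

```text
time: 25.97
tool_pos: [0.5568, -0.2677, 0.3177]
ee_rot: [3.141, 0.0, 1.625]
wrist_force: [-1.8, 1.3, 4.3]
width: 0.014
```

Request:
move_arm:
  increments:
    - [[0, 0, 0, 0.003, 0, 0, 0], [0, 0, 0, 0.003, 0, 0, 0]]

```text
time: 26.13
tool_pos: [0.5568, -0.2677, 0.3177]
ee_rot: [3.141, 0.001, 1.625]
wrist_force: [-2.3, 1.5, 5.4]
width: 0.0135
```

Seated, at the same height as at the start (0.3177) with an upward load. I release gently and go straight up.

Request:
move_arm:
  increments:
    - [[0.1, 0, 0, -0.005, 0, 0, 0], [0.2, 0, 0, -0.005, 0, 0, 0], [0.3, 0, 0, -0.005, 0, 0, 0], [0.4, 0, 0, -0.005, 0, 0, 0], [0.5, 0, 0, -0.005, 0, 0, 0], [0.5, 0, 0, -0.005, 0, 0, 0], [0.5, 0, 0, -0.005, 0, 0, 0], [0.5, 0, 0, -0.005, 0, 0, 0]]

```text
time: 26.8
tool_pos: [0.5569, -0.2678, 0.3168]
ee_rot: [-3.142, -0.0, 1.625]
wrist_force: [0.9, -0.5, -0.2]
width: 0.0468
```

Request:
move_arm:
  increments:
    - [[0.5, 0, 0, -0.05, 0, 0, 0], [0.5, 0, 0, -0.2, 0, 0, 0], [0.5, 0, 0, -0.4, 0, 0, 0], [0.5, 0, 0, -0.6, 0, 0, 0], [0.5, 0, 0, -0.8, 0, 0, 0], [0.5, 0, 0, -1, 0, 0, 0], [0.5, 0, 0, -1, 0, 0, 0]]

```text
time: 27.38
tool_pos: [0.557, -0.2678, 0.423]
ee_rot: [3.133, 0.005, 1.625]
wrist_force: [-0.8, -0.3, 0.6]
width: 0.0469
```

Request:
move_arm:
  increments:
    - [[0.5, -0.2, 0, 0, 0, 0, 0], [0.5, -0.4, 0, 0, 0, 0, 0], [0.5, -0.5, 0, 0, 0, 0, 0], [0.5, -0.5, 0, 0, 0, 0, 0], [0.5, -0.5, 0, 0, 0, 0, 0]]

```text
time: 27.8
tool_pos: [0.5595, -0.3179, 0.4157]
ee_rot: [-3.14, -0.002, 1.624]
wrist_force: [-0.2, 1.5, -0.1]
width: 0.0471
```

Run:
```python
from h import *
o=robot.get_obs();print(o["time"],o["tool_pos"],o["width"],o["wrist_force"])
c,p,d,W=snap("wrist","w14")
P=W.reshape(-1,3);P=P[np.isfinite(P[:,0])];P=P[(abs(P[:,0]-.56)<.07)&(abs(P[:,1]+.27)<.08)]
g=P[(P[:,2]>.152)&(P[:,2]<.165)];print(" grip top",len(g),g.mean(0),cv2.minAreaRect((g[:,:2]*1000).astype(np.float32)))
p=snap("side","side14")[1];c,q,d,W=snap("scene","scene14")
cv2.imwrite("pics/c14.png",np.hstack([cv2.resize(i[y:y+150,x:x+130,::-1],None,fx=3,fy=4,interpolation=cv2.INTER_CUBIC) for i,x,y in((p,310,190),(q,190,200))]))
c,p,d,W=load("side14")
G=(0.610,0.0045,0.189);c0,s0=np.cos(G[2]),np.sin(G[2])
for u,v in((325,236),(325,237)):
    D=W[v,u]-np.array([G[0],G[1],0]);print("nut ch",c0*D[0]+s0*D[1],-s0*D[0]+c0*D[1],D[2])
```

```text
27.8 [ 0.55950559 -0.3178845   0.41572346] 0.047133548778408446 [-0.19626224  1.5012263  -0.10241996]
 grip top 656 [ 0.5576486  -0.26750317  0.15955303] ((557.5584716796875, -267.72406005859375), (13.661194801330566, 25.346323013305664), 3.6657657623291016)
nut ch -0.12922625814827202 0.0007448726876696544 0.005965972520599227
nut ch -0.13156687983080884 -0.0013054677405621648 0.005817701630073524
```

View pics/c14.png

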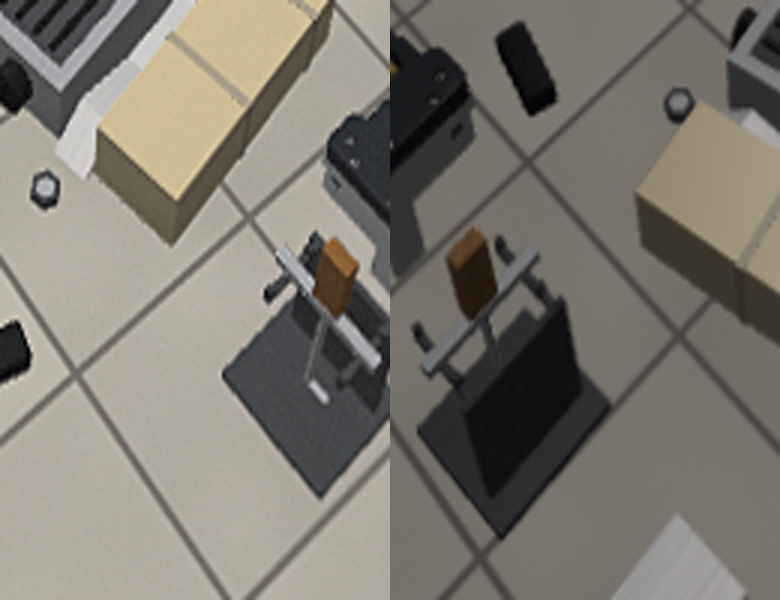

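View pics/w14.png

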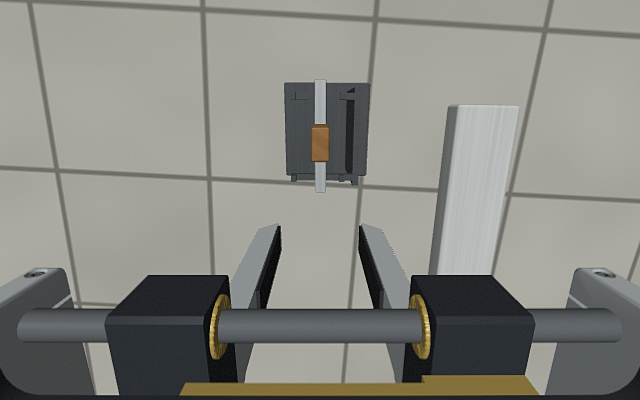

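View pics/scene14.png

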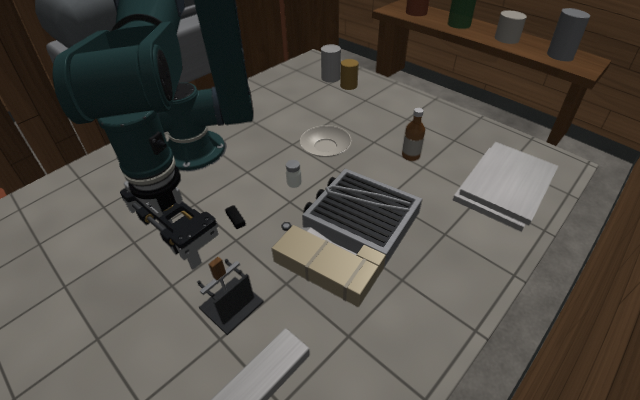

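The rod hangs on both arms: grip at (320,143) px, within 1 mm of its first place, top at 159.5 mm. The nut lies at channel x≈-130, y≈0, flat on the ledge, and the bystanders look unmoved. Nothing touches the robot, so I hand in.

```bash
python3 -c "
from bench import robot
print(robot.close_job())"
```

```text
the job is handed in; nothing more can be done
None
```

The nut is out of the gap and on the ledge, the rod is back on its rack, and I handed the job in at about 28 s of the 70 s allowed. The hand-in gave no verdict.

**What I did:** I took the rod off its rack and set its foot down about 14 mm behind the nut's rear face. I then drew the nut along the sheet and up the ramp, which depth and feel put at about 15°. After a short pause near the top of the ramp I pushed the nut off the tongue onto the ledge. The foot was kept just above the tongue on the way down. Then I hung the rod back up.

**Last checks:**
- **Nut:** flat on the ledge at about channel x −130 mm, y 0 mm.
- **Rod:** grip within about 1 mm of where it first hung, top at 159.5 mm, lying on both arms. I did not measure its tilt, but it looks upright in the pictures.
- **Forces:** about 2–6 N in total between foot and sheet while drawing, from wrist readings with about ±1 N noise. I read these only at the end of each move, so a short peak in between would not show. The last readings showed no load on the robot beyond noise (up to 1.5 N).
- **Bystanders:** they look unmoved in the pictures. I did not measure them.

**Disagreements:**
- The cameras differed by 4–5 mm on where the channel is. I used the overhead fit, which matched the edges in all three views.
- Just after the fold the foot pressed on the sheet with only about 1 N for a moment. I corrected this before the upper ramp.

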